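# Reset the interlock unit with its key

## Robot

A 6-joint arm with a two-finger parallel gripper is mounted at the origin on a cart in front of the work surface, level with it; the furniture and walls round the work are solid. World frame = base frame: x ahead of the robot, y to its left, z up, the work surface at z = 0. Lengths are in m, angles in rad, forces in N, time in s.
With the tool pointing down it reaches from about 0.3 to 0.875 m from the base axis. Payload 6.4 kg.
Tool frame: the origin (TCP) lies midway between the tips of the shut fingers; the grasp point (between the pads) lies arm.grip_depth behind it (arm.grip_depth is the distance from the TCP to the grasp point, in m); z points along the fingers, y is the direction in which the jaws open and shut (so a half turn about z gives the same grasp; the last joint's range is limited). The gripper opens to 88 mm and grips with 3 to 60 N. Pads are 18 mm wide; open, the fingers measure 123 mm over their backs; the gripper's body (75 mm by 187 mm) begins 45 mm behind the grasp point.
Start: joints at [0.957, 0.181, 1.607, -0, 1.354, -0.206], TCP at [0.228, 0.528, 0.239] pointing down, gripper open.
Joint ranges: [-2.99, 2.99], [-0.89, 2.07], [0.3, 2.58], [-1.14, 4.28], [0, 2.63], [-3.12, 3.12]. Speed limits (rad/s): [2.57, 2.57, 3.01, 3.14, 3.14, 3.14].

## Interface

Orientations are given as a unit quaternion [w, x, y, z].
In Python, from bench import arm gives the robot as it stands. The module is installed in compiled form; this text tells all that it offers.
- The arm moves only by the tool carry_out, never from a script. Its argument "targets" is a list of rows, each a list of 3 entries, a list of its own where there are three numbers: the turn, a rotation vector about the tool's x, y, z in rad, then the shift along the tool's x, y, z in mm, then the gripper's target within -1 to 1 (shut at 1, half-way at 0, fully open at -1). A call has 1 to 10 rows; each row shifts and turns the pose as measured when the row begins, along the tool's axes as they then stand; what a row does not reach is not made up. A row lasts 1/8 s, in which the tool goes at most 62.5 mm and 10.7 degrees, less where a joint would pass 70% of its speed; a pose out of reach is approached as far as the arm can. A call with a gripper value outside its range is refused whole. The fingers move at their own pace and stop on an object; the grip force is fixed at half the most. Time passes only in rows, so rows that do not move let the fingers close. It gives the time, the measured TCP pose, the force and the opening at its end, in the units of the state.
- arm.read_state(): the state, without advancing time (a new reading comes with each control period).
- arm.grab_frame(name): name is "scene" or "top"; returns a dict with "frame" (420x560x3 uint8, red, green, blue), "depth" (420x560 float32, m along the optical axis (not along the pixel's ray), 0 where there is no reading), "K" (3x3 intrinsics, pixels), "dist" ([k1, k2, p1, p2, k3] as OpenCV has them; the pictures are not rectified), "position" and "orientation" of the camera in the world. Camera axes: x right, y down, z forward; pixel columns grow to the right and rows downward; lengths in m; the calibration is good to about 2 mm. A picture is of the moment at which its call begins.
- arm.sign_off(): hands the job in, once; it reports no verdict.
Trained networks look in a picture, given as the dict that the camera call returned (one of the last four; its "shot" number tells which), for a name from the list of things; names that differ only in an ending like _2 or _b are one class to them, and where a whole thing is asked for, a point or a joint stands for the part that bears it (a point fixed in the world has none). Each returns a list of dicts, best first, with "conf" (0 to 1); they miss things now and then, are a little off and sometimes report something else, mostly with a low value. They report only what shows in the picture. A call takes as long as a camera call. They do not tell look-alikes from the thing itself.
- arm.outline_of(picture, target): "region" (420x560 bool, what is visible of it) and "bbox" ([left, top, width, height] in pixels, round what is visible of it).
- arm.spot_point(picture, target): "location" ([column, row] in pixels: a listed point, or the origin of a listed thing).
The state is a dict: "time": time; "joint_positions": joint angles; "dq": joint speeds; "joint_efforts": joint torques, N m; "ee_pos": TCP position; "tcp_rot": TCP orientation; "contact_force": force on the tool from outside, world axes, zero at the start; "torque": the same for the moment, N m; "finger_gap": opening from 0.0 (shut) to 1.0 (fully open).
Only numpy, scipy, OpenCV 4.12 (cv2) and the standard library are available. Lean on these libraries where they do the work, as an engineer would, in place of code of your own. Each camera call takes 0.05 s, during which the arm holds its last target.

## Task

Reset the interlock unit with its round-bowed key: take the key from the key block, feel it gently into the lock on top of the unit until its collar rests on the lock plate, then turn it clockwise to the stop and back fully home. Draw the key straight out and stand it back, seated and upright, in the pocket it came from. Never force the key, and leave the T-handled key and everything else where they are.

Things in the scene. Friction and masses are not known exactly. Their poses are not given: they have to be found in the camera images.
- key: The key to use: steel, 74 mm tall, upright in one pocket of the key block. Origin at the middle of its lower end; z up the stem, x along its width, y its thickness. Bit 18 mm wide (x), 6 mm thick (y), z 0 to 10 mm, lowest 2 mm stepped in 1 mm all round; stem 6 mm across; collar 28 mm across, z 20 to 23 mm; bow, see key_bow. Half a turn about z makes no difference. About 60 g.
- key_bow (a point): Centre of the key's bow, 56 mm above its lower end: a flat round steel disc, 36 mm across (in the key's xz plane), 8 mm thick (y), with a small dark spot near its top. Grip its flat faces. Axes as the key's.
- spare_key: A key for another lock, not to be moved: the same shank, but its handle is a round T-bar 54 mm long, 9 mm thick, 50 mm above its lower end. It stands in the other pocket of the block; either key may be in either pocket.
- key_block: Fixed grey block 150 mm long (its x), 50 mm deep (its y), 26 mm high, origin at the middle of its underside. Two pockets in its top at x = -40 and +40 mm, each 23 mm (x) by 11 mm (y), 22 mm deep. A seated key's width lies along the block's x; its collar rests on the block's top, so its origin is 6 mm above the worktop.
- unit: The interlock unit: fixed grey metal case, 130 mm (x) by 170 mm (y), 60 mm high, origin at the middle of its underside, two pilot lamps and a dark window on its front (-x). On its top sits a square steel lock plate, 60 mm wide, 6 mm thick (its top is 66 mm above the worktop), with the keyhole, see lock_mouth.
- lock_mouth (a point): Nominal keyhole centre, level with the lock plate's top; axes as the unit's. The lock sits in an oversize cut-out: the real keyhole is up to 6 mm off this point in the unit's x and up to 6 mm in its y, not measured here; find it by feel or eye. It stays put. Touch it lightly, under 20 N. Slot 20 mm long (unit's y) by 8 mm (x). The key goes 20 mm in, to its collar.
- lock_turn (a joint): Angle of the lock's barrel, rad: 0 = home, grows clockwise seen from above; hard stops at 0 and 1.3. Friction about 0.08 N m; it stays where left. Its slot, 19.6 by 7.6 mm, begins 6.5 mm below the plate's top. The key has about 0.1 to 0.2 rad of play, so turn farther; at a stop, over 0.5 N m is force. Away from home the bit is caught under the plate and the key cannot be drawn out.
- vial_1: Small capped glass vial, 27 mm across, 68 mm high, standing beside the unit; bystander. Origin under its middle.
- vial_2: A second such vial; bystander.
- timer: White bench timer, 68 by 68 by 21 mm, lying beside the unit; bystander. Origin under its middle.
- tape_0: Roll of tape lying flat, 92 mm across, 48 mm high; bystander. Origin under its middle.
- pen_0: Marker pen lying in front of the unit, 135 mm long, 17 mm thick; bystander.
Things that resemble listed ones, but are neither listed nor needed, are in the scene too. What is shaped like the key but red is not meant.

How it is judged:
By the outcome, as a careful person would: the job done as asked, in the order asked, and still so for the second after the job is handed in, with the robot touching nothing.
It also fails if it takes over 72 s, if anything falls off the work surface, if the arm or the gripper's body presses on something with over 40 N, if the wrist force passes 120 N, or if a joint passes its speed limit or range.

## Working session

There is one attempt and no reset: what is moved stays moved. The work goes in short steps, Python scripts to look and compute and a tool call to move; the robot and the scene stay as the last step left them, time stands still between calls to the robot, and variables do not carry over. Pictures are saved under pics/ and viewed, and the job is handed in when it is done.

Besides the shell and the picture viewer there is one more tool, called after "Request:" by a JSON object that holds its "name" and its "arguments". carry_out: Moves the arm, as the interface text tells. Its arguments: {"type":"object","properties":{"targets":{"type":"array"}},"required":["targets"]}

```bash
mkdir -p pics
cat > h.py <<'E'
import numpy as np,cv2
from scipy.spatial.transform import Rotation as R
from bench import arm
def rot(q): return R.from_quat([q[1],q[2],q[3],q[0]])
def save(im,name): cv2.imwrite('pics/'+name,cv2.cvtColor(im,cv2.COLOR_RGB2BGR))
def px2w(f,uv,z=None,depth=None):
    uv=np.array(uv,float).reshape(-1,1,2)
    n=cv2.undistortPoints(uv,f['K'],np.array(f['dist'])).reshape(-1,2)
    d=np.c_[n,np.ones(len(n))]; M=rot(f['orientation']).as_matrix(); p=np.array(f['position'])
    if z is not None:
        w=d@M.T; return p+w*((z-p[2])/w[:,2])[:,None]
    return p+(d*np.asarray(depth).reshape(-1,1))@M.T
def w2px(f,P):
    M=rot(f['orientation']).as_matrix(); c=(np.atleast_2d(P)-f['position'])@M
    return cv2.projectPoints(c.reshape(-1,1,3),np.zeros(3),np.zeros(3),f['K'],np.array(f['dist']))[0].reshape(-1,2)
def st():
    s=arm.read_state(); 
    for k,v in s.items(): print(k,np.round(v,4))
E
python3 - <<'E'
from h import *
st(); print(arm.grip_depth)
for n in ['scene','top']:
    f=arm.grab_frame(n); save(f['frame'],n+'0.png'); print(n,f['position'],f['orientation'],f['K'])
    np.save(n+'0.npy',f,allow_pickle=True)
    for t in ['key','key_bow','spare_key','key_block','unit','lock_mouth','vial_1','timer','tape_0','pen_0']:
        for m in (arm.spot_point,):
            r=m(f,t); print(n,t,[(np.round(x['location'],1).tolist(),round(x['conf'],2)) for x in r[:3]])
E
```

```text
time 0.0
joint_positions [ 0.9567  0.1815  1.608   0.      1.3538 -0.2063]
dq [-0.0018  0.0004  0.0011 -0.0005  0.0017  0.0009]
joint_efforts [-1.70000e-03 -4.33862e+01 -3.41855e+01  7.01000e-02  3.85000e-02
 -1.00000e-04]
ee_pos [0.2277 0.5274 0.2378]
tcp_rot [-3.000e-04  2.025e-01  9.793e-01 -8.000e-04]
contact_force [ 0.3561  0.7211 -0.106 ]
torque [-0.0172 -0.004   0.0259]
finger_gap 0.9966
0.0187
scene [ 0.03611487 -0.5639854   0.53700229] [-0.4704418   0.80598035 -0.31095646  0.17996186] [[398.64055257   0.         285.31208786]
 [  0.         398.64055257 211.71027903]
 [  0.           0.           1.        ]]
scene key [([213.3, 211.1], 0.71), ([207.3, 197.6], 0.64), ([179.8, 233.6], 0.49)]
scene key_bow [([176.7, 210.3], 0.82), ([211.3, 197.7], 0.76), ([205.1, 183.8], 0.67)]
scene spare_key [([235.2, 222.1], 0.42)]
scene key_block [([224.9, 222.8], 0.72)]
scene unit [([330.6, 278.5], 0.6), ([372.9, 314.3], 0.4)]
scene lock_mouth [([333.6, 254.4], 0.96)]
scene vial_1 [([373.8, 320.6], 0.9), ([388.8, 297.1], 0.57)]
scene timer [([281.2, 258.4], 0.66)]
scene tape_0 [([292.2, 209.9], 0.69)]
scene pen_0 [([302.3, 299.4], 0.9)]
top [0.43841992 0.02885466 1.27830213] [-0.03420876  0.71503728 -0.69700967  0.04158082] [[493.05526823   0.         276.69734736]
 [  0.         493.05526823 209.09436326]
 [  0.           0.           1.        ]]
top key [([187.2, 229.3], 0.67), ([184.6, 269.7], 0.53), ([156.3, 217.8], 0.52)]
top key_bow [([217.8, 228.0], 0.75), ([184.2, 266.6], 0.68), ([142.4, 217.7], 0.52)]
top spare_key [([233.0, 162.3], 0.69), ([218.5, 229.1], 0.54)]
top key_block [([203.6, 227.8], 0.62), ([183.6, 229.0], 0.47)]
top unit [([333.4, 219.6], 0.72)]
top lock_mouth [([339.5, 218.7], 0.82), ([335.6, 216.6], 0.34)]
top vial_1 [([381.6, 231.0], 0.57), ([379.6, 207.1], 0.44)]
top timer [([287.0, 232.5], 0.94)]
top tape_0 [([231.4, 160.0], 0.76)]
top pen_0 [([333.3, 254.6], 0.88), ([232.4, 158.7], 0.63)]
```

View pics/scene0.png

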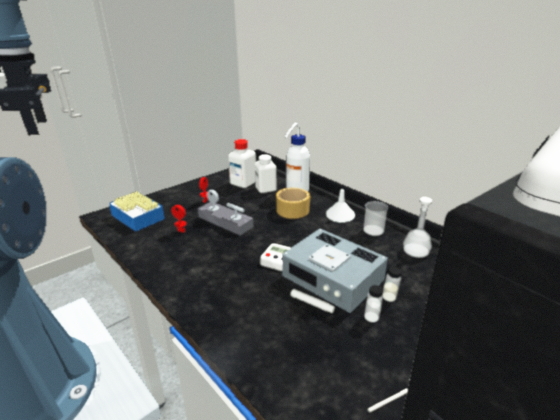

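View pics/top0.png

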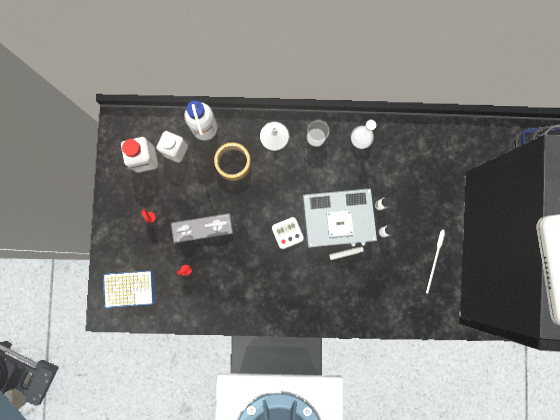

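Run:
```python
from h import *
a=np.load('scene0.npy',allow_pickle=True).item()['frame'];b=np.load('top0.npy',allow_pickle=True).item()['frame']
save(cv2.resize(a[150:270,140:300],None,fx=5,fy=5,interpolation=cv2.INTER_CUBIC),'sc1.png')
save(cv2.resize(b[180:300,130:290],None,fx=5,fy=5,interpolation=cv2.INTER_CUBIC),'tc1.png')
save(cv2.resize(b[160:280,270:430],None,fx=5,fy=5,interpolation=cv2.INTER_CUBIC),'tc2.png')
```

```text
(no output)
```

View pics/sc1.png

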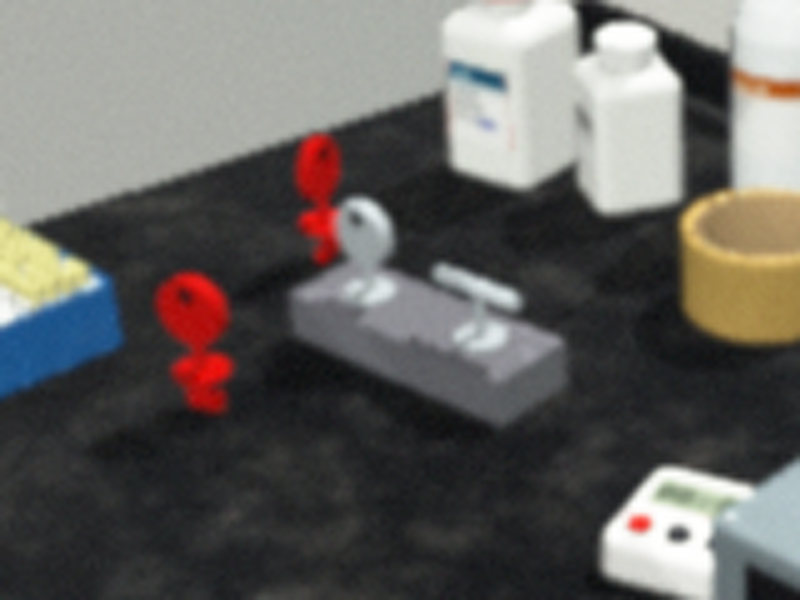

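View pics/tc1.png

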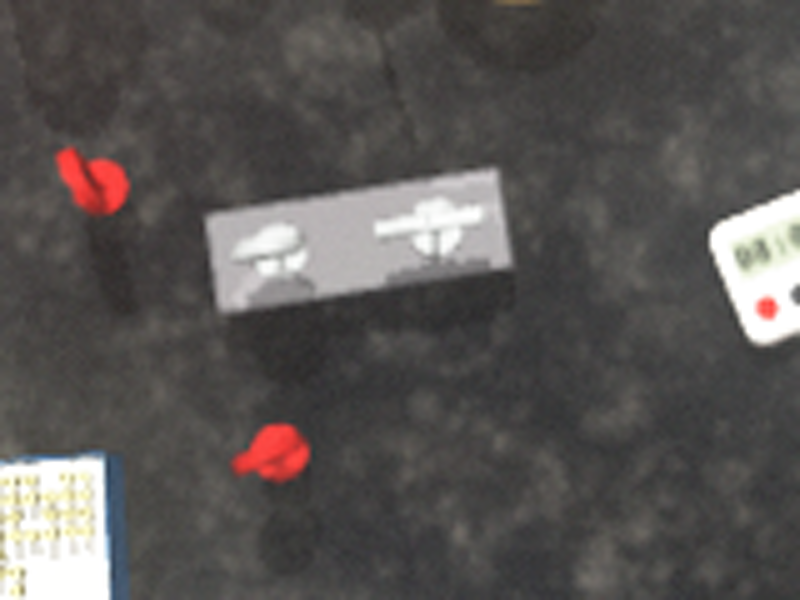

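View pics/tc2.png

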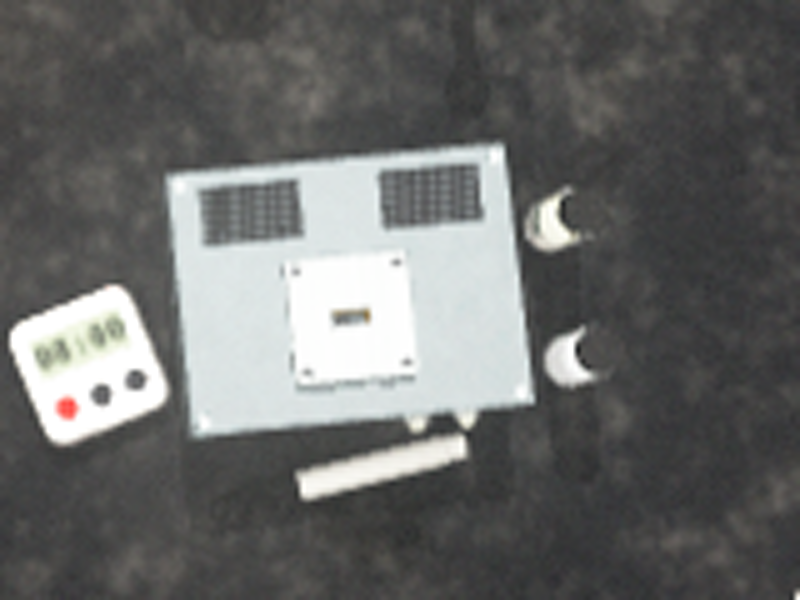

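Candidates in the top view: steel round-bow key at (187,229) in the block's left pocket, steel T-bar key at (217,226), and red look-alikes at (185,270) and (149,216). The steel round one at (187,229) (scene (213,197)) has a grey round bow with a dark spot and stands in the block, so it is the key meant. The enlarged crops confirm this. The keyhole shows in the top view at about (340,223).

Next I measure the poses.

Run:
```python
from h import *
T=np.load('top0.npy',allow_pickle=True).item();S=np.load('scene0.npy',allow_pickle=True).item()
# depth check
for n,f,pts in (('top',T,[(203,228),(340,205),(330,235),(327,215),(300,300),(186,227)]),('scene',S,[(237,222),(305,270),(213,197)])):
    for u,v in pts:
        d=f['depth'][v-1:v+2,u-1:u+2]; print(n,(u,v),np.round(px2w(f,[(u,v)],depth=np.median(d))[0],4))
# height map of top
h,w=T['depth'].shape
uu,vv=np.meshgrid(np.arange(w),np.arange(h))
P=px2w(T,np.c_[uu.ravel(),vv.ravel()],depth=T['depth'].ravel()).reshape(h,w,3)
Z=P[...,2]
tab=Z[280:320,200:400];print('table',np.median(tab),tab.std())
z0=np.median(tab)
def rect(mask,z,name):
    nl,lab,s,c=cv2.connectedComponentsWithStats(mask.astype(np.uint8)); i=1+np.argmax(s[1:,4])
    m=(lab==i).astype(np.uint8); cs,_=cv2.findContours(m,cv2.RETR_EXTERNAL,cv2.CHAIN_APPROX_NONE)
    c=max(cs,key=cv2.contourArea).reshape(-1,2).astype(float)
    W=px2w(T,c,z=z)[:,:2]
    r=cv2.minAreaRect((W*1000).astype(np.float32)); print(name,s[i],r)
m=np.zeros((h,w),bool);m[205:250,165:240]=1
rect(m&(Z-z0>0.013),0.026,'block')
m[:]=0;m[180:255,295:385]=1
rect(m&(Z-z0>0.045)&(uu<377),0.06,'unit')
g=T['frame'].astype(int)
m2=np.zeros((h,w),bool);m2[200:245,315:365]=1
rect(m2&(g.min(2)>225),0.066,'plate')
m=np.zeros((h,w),bool);m[215:230,330:350]=1
# keyhole
sub=g.sum(2)[216:231,332:349];print(sub//3)
wgt=np.clip(230*3-sub,0,None)*(sub<600)
vv2,uu2=np.mgrid[216:231,332:349]
cu,cv=(wgt*uu2).sum()/wgt.sum(),(wgt*vv2).sum()/wgt.sum()
print('hole',cu,cv,px2w(T,[(cu,cv)],z=0.066))
```

```text
top (203, 228) [0.52   0.2033 0.0283]
top (340, 205) [ 0.5842 -0.1398  0.0596]
top (330, 235) [ 0.5082 -0.1148  0.0681]
top (327, 215) [ 0.5578 -0.1071  0.0649]
top (300, 300) [ 0.3438 -0.0481  0.004 ]
top (186, 227) [0.5183 0.2384 0.0754]
scene (237, 222) [0.5167 0.1488 0.0262]
scene (305, 270) [ 0.4856 -0.1228  0.0488]
scene (213, 197) [0.5109 0.2416 0.0627]
table 0.0001148457913405787 0.08196158497944743
block [ 171  214   62   29 1193] ((518.3531494140625, 208.14222717285156), (53.63572692871094, 151.32264709472656), 10.690279006958008)
unit [ 303  189   74   59 3608] ((552.2350463867188, -138.26284790039062), (134.40545654296875, 172.03713989257812), 7.349945545196533)
plate [327 210  27  27 582] ((539.5184936523438, -139.06314086914062), (62.328025817871094, 61.90008544921875), 7.107636451721191)
[[253 253 253 253 253 253 253 253 253 253 252 253 253 253 252 253 253]
 [253 253 253 253 253 253 253 253 253 254 253 253 253 253 252 253 253]
 [253 253 253 253 253 253 253 253 253 254 253 252 253 253 252 253 253]
 [253 254 253 253 253 253 253 253 253 254 253 252 253 253 252 253 253]
 [
[... 161 characters left out ...]
 164 157 149 150 148 134 137 241 253 253 253 253]
 [253 253 254 252 184 128 117 124 146 149 144 127 232 253 253 253 253]
 [253 253 254 253 213 133 148 149 176 185 203 190 244 253 252 253 253]
 [253 253 254 254 234 228 236 236 240 244 250 248 252 253 253 253 253]
 [253 253 254 254 249 253 253 253 253 254 254 253 253 253 253 253 253]
 [253 253 254 254 253 253 253 253 253 254 254 253 253 254 253 252 253]
 [253 253 253 254 253 253 253 253 253 253 254 253 253 254 253 252 253]
 [253 253 253 254 254 253 253 253 253 253 254 253 253 253 253 252 253]
 [253 253 253 254 254 253 253 253 253 253 254 253 252 253 253 252 253]]
hole 339.7053465346535 222.89861386138614 [[ 0.53884819 -0.13871245  0.066     ]]
```

Run:
```python
from h import *
b=np.load('top0.npy',allow_pickle=True).item()['frame']; a=np.load('scene0.npy',allow_pickle=True).item()['frame']
save(cv2.resize(b[200:250,310:376],None,fx=12,fy=12,interpolation=cv2.INTER_NEAREST),'tc3.png')
save(cv2.resize(a[225:290,285:371],None,fx=9,fy=9,interpolation=cv2.INTER_NEAREST),'sc3.png')
```

```text
(no output)
```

View pics/tc3.png

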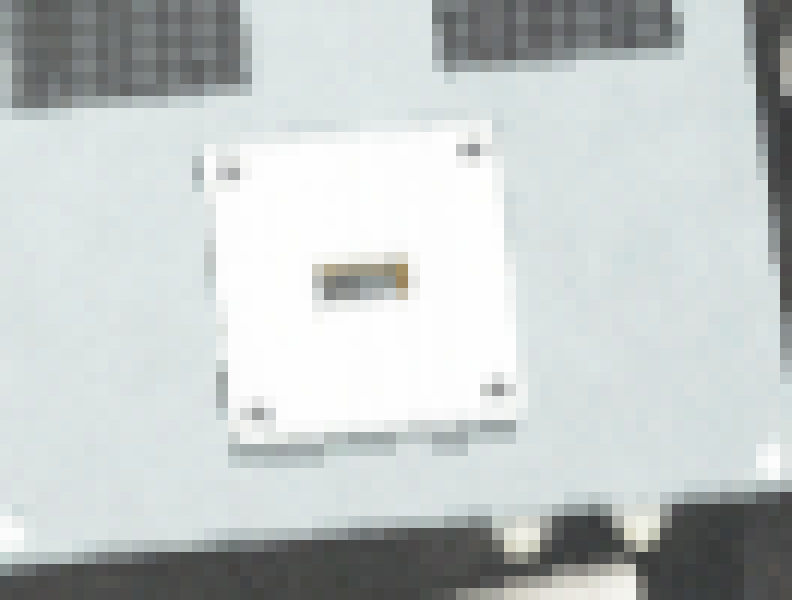

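View pics/sc3.png

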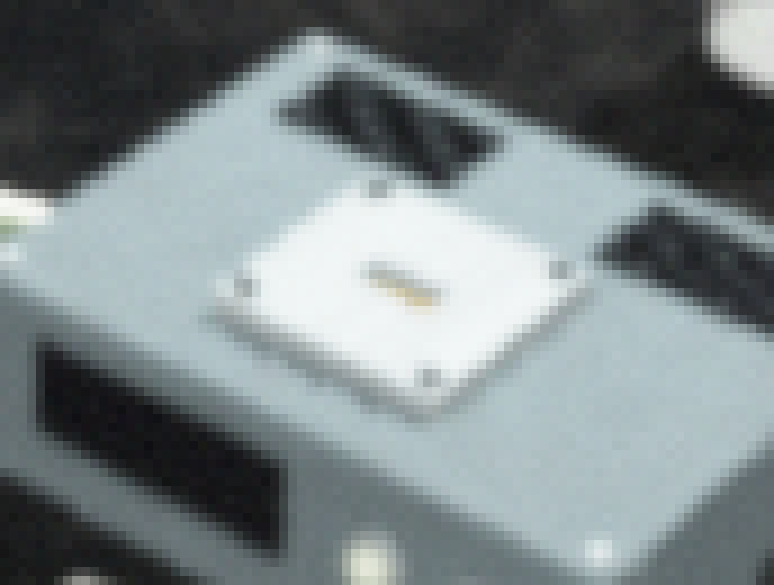

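Run:
```python
from h import *
T=np.load('top0.npy',allow_pickle=True).item();S=np.load('scene0.npy',allow_pickle=True).item()
g=cv2.cvtColor(T['frame'],cv2.COLOR_RGB2GRAY)
m=np.zeros_like(g);m[205:250,165:240]=(g[205:250,165:240]>100)
cs,_=cv2.findContours(m,cv2.RETR_EXTERNAL,cv2.CHAIN_APPROX_NONE);c=max(cs,key=cv2.contourArea)
W=px2w(T,cv2.convexHull(c).reshape(-1,2),z=0.026)[:,:2]*1000
print('block',cv2.minAreaRect(W.astype(np.float32)))
crop=np.array([(205,215),(498,168),(515,268),(220,312)])/5+[130,180]-0.4
print(px2w(T,crop,z=.026))
sc=np.array([(290,295),(500,385),(568,348),(392,262)])/5+[140,150]-.4
print('scene block',px2w(S,sc,z=.026))
print('scene hole',px2w(S,[(402/9+285-.4,286/9+225-.4)],z=.066))
# plate holes
p=np.array([(229,171),(471,148),(498,389),(258,412)])/12+[310,200]-.5
A=px2w(T,p,z=.066);print('plate holes top',A,A.mean(0))
p=np.array([(378,188),(561,270),(430,377),(246,286)])/9+[285,225]-.5
A=px2w(S,p,z=.066);print('plate holes scene',A,A.mean(0))
# bow centre & collar
print('bow scene',px2w(S,[(365/5+140-.4,232/5+150-.4)],z=.062),'collar scene',px2w(S,[(371/5+140-.4,290/5+150-.4)],z=.029))
print('collar top',px2w(T,[(280/5+130-.4,262/5+180-.4)],z=.029), 'bow top pts',px2w(T,[(240/5+130,252/5+180),(305/5+130,240/5+180)],z=.07))
for t in ['key','key_bow','spare_key']:
    r=arm.outline_of
```

```text
block ((521.5260620117188, 207.88027954101562), (52.93751525878906, 152.90000915527344), 10.987321853637695)
[[0.5317337  0.28674176 0.026     ]
 [0.55968887 0.13832065 0.026     ]
 [0.50889551 0.12790703 0.026     ]
 [0.48262659 0.2768059  0.026     ]]
scene block [[0.48084214 0.27475404 0.026     ]
 [0.50861501 0.12703443 0.026     ]
 [0.55509854 0.13267433 0.026     ]
 [0.54127851 0.26963306 0.026     ]]
scene hole [[ 0.53659179 -0.1396483   0.066     ]]
plate holes top [[ 0.56085178 -0.11084805  0.066     ]
 [ 0.56692453 -0.16088464  0.066     ]
 [ 0.51723581 -0.16693854  0.066     ]
 [ 0.51126923 -0.1175115   0.066     ]] [ 0.53907034 -0.13904568  0.066     ]
plate holes scene [[ 0.56110426 -0.10951238  0.066     ]
 [ 0.56749415 -0.15902799  0.066     ]
 [ 0.51664482 -0.16566059  0.066     ]
 [ 0.51103884 -0.11599469  0.066     ]] [ 0.53907052 -0.13754891  0.066     ]
bow scene [[0.51392591 0.24814589 0.062     ]] collar scene [[0.51255993 0.24587197 0.029     ]]
collar top [[0.50863828 0.24691227 0.029     ]] bow top pts [[0.5097639  0.25859266 0.07      ]
 [0.51650156 0.22692415 0.07      ]]
```

Run:
```python
from h import *
T=np.load('top0.npy',allow_pickle=True).item();S=np.load('scene0.npy',allow_pickle=True).item()
save(cv2.resize(T['frame'][210:245,168:236],None,fx=11,fy=11,interpolation=cv2.INTER_NEAREST),'tk.png')
save(cv2.resize(S['frame'][183:238,192:260],None,fx=10,fy=10,interpolation=cv2.INTER_NEAREST),'sk.png')
```

```text
(no output)
```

View pics/tk.png

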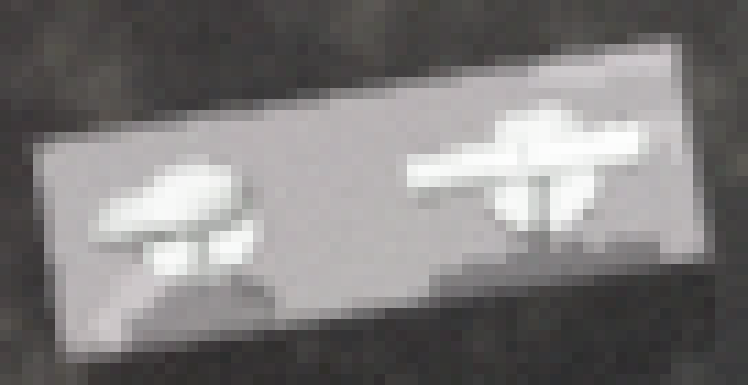

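View pics/sk.png

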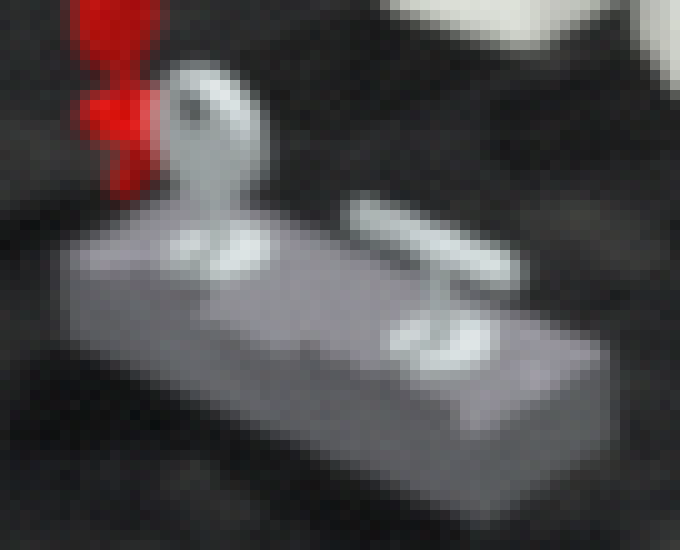

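```bash
cat >> h.py <<'E'
def plan(target,yaw_deg,n,grip,s=None):
    """tool pointing straight down with tool y at yaw_deg; prints n rows"""
    s=s or arm.read_state(); p=np.array(s['ee_pos']);r=rot(s['tcp_rot'])
    y=np.array([np.cos(np.radians(yaw_deg)),np.sin(np.radians(yaw_deg)),0]);z=np.array([0,0,-1.]);x=np.cross(y,z)
    rt=R.from_matrix(np.c_[x,y,z]); d=(r.inv()*rt).as_rotvec()
    step=(np.array(target)-p)/n
    print('total shift mm',np.round((np.array(target)-p)*1000,1),'turn deg',np.round(np.degrees(d),2))
    for i in range(n):
        ri=r*R.from_rotvec(d*i/n)
        print([np.round(d/n,4).tolist(),np.round(ri.inv().apply(step)*1000,1).tolist(),grip])
def err(target,yaw):
    s=arm.read_state(); r=rot(s['tcp_rot']).as_matrix()
    print('err mm',np.round((np.array(s['ee_pos'])-target)*1000,2),'yaw',np.round(np.degrees(np.arctan2(r[1,1],r[0,1])),2),'zax',np.round(r[:,2],4),'J',np.round(s['joint_positions'],3),'F',np.round(s['contact_force'],2),'M',np.round(s['torque'],3),'gap',round(s['finger_gap'],3),'t',s['time'])
E
python3 - <<'E'
from h import *
plan([.5137,.2475,.15],10.7,9,-0.3)
E
```

```text
total shift mm [ 285.7 -280.4  -88.7] turn deg [ 0.    0.   55.94]
[[0.0, 0.0, 0.1085], [-41.5, -16.0, 9.9], -0.3]
[[0.0, 0.0, 0.1085], [-43.0, -11.4, 9.9], -0.3]
[[0.0, 0.0, 0.1085], [-44.0, -6.7, 9.9], -0.3]
[[0.0, 0.0, 0.1085], [-44.4, -1.9, 9.9], -0.3]
[[0.0, 0.0, 0.1085], [-44.4, 2.9, 9.9], -0.3]
[[0.0, 0.0, 0.1085], [-43.8, 7.7, 9.9], -0.3]
[[0.0, 0.0, 0.1085], [-42.7, 12.4, 9.9], -0.3]
[[0.0, 0.0, 0.1085], [-41.1, 17.0, 9.9], -0.3]
[[0.0, 0.0, 0.1085], [-39.0, 21.3, 9.9], -0.3]
```

Request:
{"name": "carry_out", "arguments": {"targets": [[[0, 0, 0.1085], [-41.5, -16, 9.9], -0.3], [[0, 0, 0.1085], [-43, -11.4, 9.9], -0.3], [[0, 0, 0.1085], [-44, -6.7, 9.9], -0.3], [[0, 0, 0.1085], [-44.4, -1.9, 9.9], -0.3], [[0, 0, 0.1085], [-44.4, 2.9, 9.9], -0.3], [[0, 0, 0.1085], [-43.8, 7.7, 9.9], -0.3], [[0, 0, 0.1085], [-42.7, 12.4, 9.9], -0.3], [[0, 0, 0.1085], [-41.1, 17, 9.9], -0.3], [[0, 0, 0.1085], [-39, 21.3, 9.9], -0.3]]}}

```text
time: 2.22
ee_pos: [0.5182, 0.2392, 0.1492]
tcp_rot: [0.0, 0.648, 0.762, 0.003]
contact_force: [-0.5, 0.6, -0.1]
finger_gap: 0.649
```

Run:
```python
from h import *
err([.5137,.2475,.15],10.7)
plan([.5137,.2475,.11],10.7,3,-0.3)
```

```text
err mm [ 4.48 -8.31 -0.82] yaw 9.24 zax [ 0.0046  0.0044 -1.    ] J [0.223 0.263 1.701 0.004 1.173 0.06 ] F [-0.53  0.63 -0.11] M [-0.035  0.001 -0.034] gap 0.649 t 2.225
total shift mm [ -4.5   8.3 -39.2] turn deg [ 0.3  -0.21 -1.46]
[[0.0018, -0.0012, -0.0085], [2.9, -1.1, 13.1], -0.3]
[[0.0018, -0.0012, -0.0085], [3.0, -1.1, 13.1], -0.3]
[[0.0018, -0.0012, -0.0085], [3.0, -1.0, 13.1], -0.3]
```

Request:
{"name": "carry_out", "arguments": {"targets": [[[0.002, -0.001, -0.009], [2.9, -1.1, 13], -0.3], [[0.002, -0.001, -0.009], [3, -1.1, 13], -0.3], [[0.002, -0.001, -0.008], [2, -1, 10], -0.3], [[0, 0, 0], [0, 0, 0], -0.3]]}}

```text
time: 2.72
ee_pos: [0.5132, 0.2463, 0.1102]
tcp_rot: [-0.001, 0.638, 0.77, -0.001]
contact_force: [-0.2, 0.3, 0.3]
finger_gap: 0.656
```

Run:
```python
from h import *
err([.5137,.2475,.11],10.7)
plan([.5137,.2475,.1],10.7,1,-0.3)
for n in ('top','scene'):
    f=arm.grab_frame(n); np.save(n+'1.npy',f,allow_pickle=True)
    save(cv2.resize(f['frame'][170:260,150:270] if n=='top' else f['frame'][150:250,170:290],None,fx=6,fy=6,interpolation=cv2.INTER_CUBIC),n+'1.png')
```

```text
err mm [-0.47 -1.22  0.24] yaw 10.77 zax [-3.1e-03 -1.0e-04 -1.0e+00] J [2.390e-01 3.180e-01 1.720e+00 1.000e-03 1.107e+00 5.000e-02] F [-0.24  0.34  0.34] M [-0.06   0.114  0.053] gap 0.656 t 2.725
total shift mm [  0.5   1.2 -10.2] turn deg [-0.18 -0.03  0.07]
[[-0.0031, -0.0005, 0.0012], [1.1, 0.7, 10.2], -0.3]
```

View pics/scene1.png

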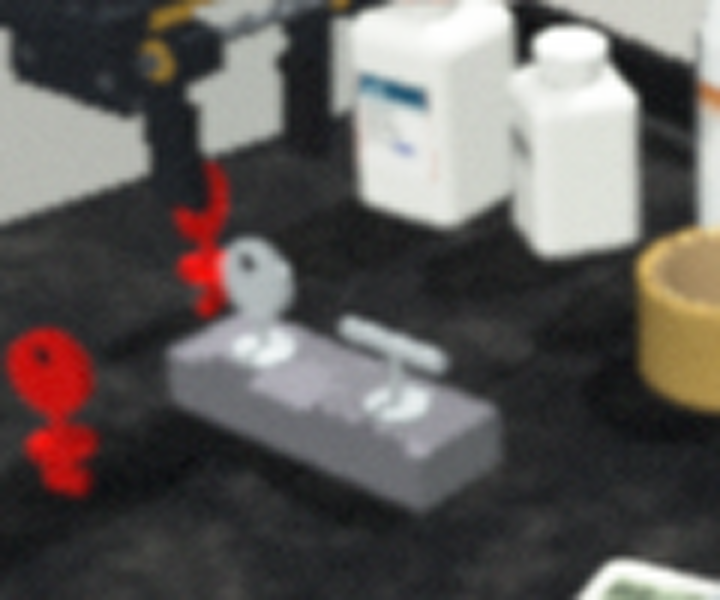

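View pics/top1.png

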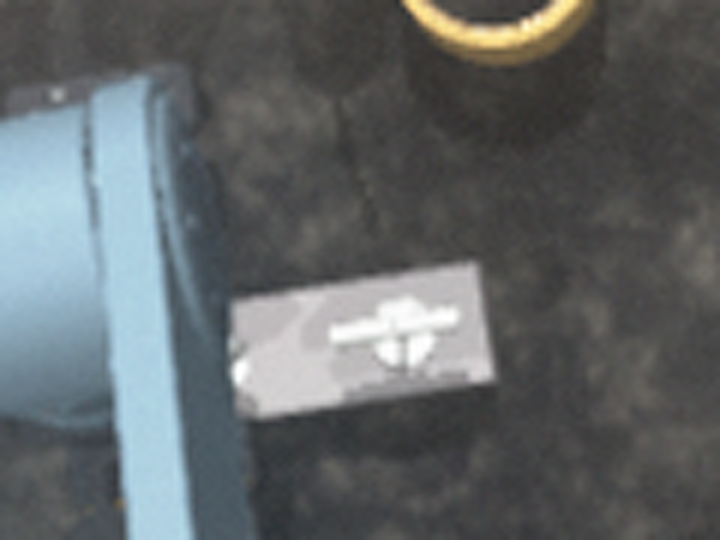

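Gripper straddles the steel round key (scene crop: key at (260,280), fingers at (178,150)/(307,100)). Going down.

Request:
{"name": "carry_out", "arguments": {"targets": [[[-0.003, 0, 0.001], [1.1, 0.7, 13], -0.3], [[0, 0, 0], [0, 0, 13], -0.3], [[0, 0, 0], [0, 0, 13], -0.3], [[0, 0, 0], [0, 0, 13], -0.3], [[0, 0, 0], [0, 0, 10], -0.3], [[0, 0, 0], [0, 0, 0], -0.3]]}}

```text
time: 3.58
ee_pos: [0.5145, 0.2479, 0.045]
tcp_rot: [0.001, 0.638, 0.77, 0.001]
contact_force: [0.4, -0.0, 0.4]
finger_gap: 0.652
```

Run:
```python
from h import *
err([.5137,.2475,.043],10.7)
plan([.5137,.2475,.043],10.7,1,-0.3)
for n in ('scene',):
    f=arm.grab_frame(n); np.save(n+'1.npy',f,allow_pickle=True)
    save(cv2.resize(f['frame'][150:250,170:290],None,fx=6,fy=6,interpolation=cv2.INTER_CUBIC),n+'2.png')
```

```text
err mm [0.84 0.4  2.03] yaw 10.72 zax [ 2.1e-03  9.0e-04 -1.0e+00] J [0.241 0.419 1.742 0.    0.979 0.054] F [ 0.35 -0.04  0.42] M [-0.073  0.022 -0.009] gap 0.652 t 3.575
total shift mm [-0.8 -0.4 -2. ] turn deg [ 0.13 -0.03  0.02]
[[0.0023, -0.0005, 0.0004], [-0.2, -0.9, 2.0], -0.3]
```

View pics/scene2.png

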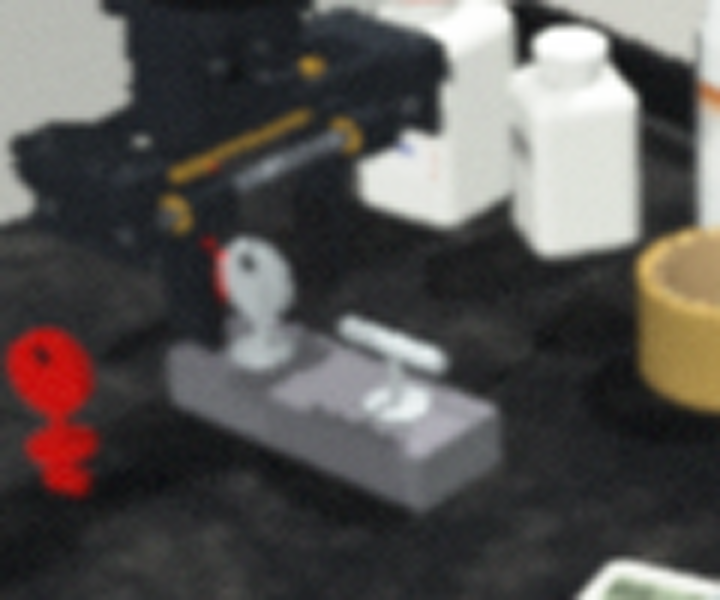

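Request:
{"name": "carry_out", "arguments": {"targets": [[[0.002, 0, 0], [-0.2, -0.9, 2], 0.2], [[0, 0, 0], [0, 0, 0], 0.5], [[0, 0, 0], [0, 0, 0], 0.7]]}}

```text
time: 4.0
ee_pos: [0.5151, 0.2479, 0.0447]
tcp_rot: [0.001, 0.638, 0.77, 0.002]
contact_force: [-0.6, 1.0, 0.5]
finger_gap: 0.336
```

Request:
{"name": "carry_out", "arguments": {"targets": [[[0, 0, 0], [0, 0, 0], 0.78], [[0, 0, 0], [0, 0, 0], 1], [[0, 0, 0], [0, 0, 0], 1]]}}

```text
time: 4.38
ee_pos: [0.5154, 0.248, 0.0453]
tcp_rot: [0.001, 0.638, 0.77, 0.002]
contact_force: [-0.1, -0.7, -0.2]
finger_gap: 0.09
```

Run:
```python
from h import *
err([.5137,.2475,.043],10.7)
for n in ('scene',):
    f=arm.grab_frame(n); np.save(n+'1.npy',f,allow_pickle=True)
    save(cv2.resize(f['frame'][150:250,170:290],None,fx=6,fy=6,interpolation=cv2.INTER_CUBIC),n+'3.png')
```

```text
err mm [1.71 0.49 2.26] yaw 10.72 zax [ 0.0042  0.0016 -1.    ] J [2.410e-01 4.190e-01 1.742e+00 1.000e-03 9.770e-01 5.300e-02] F [-0.13 -0.65 -0.22] M [-0.044  0.036  0.014] gap 0.09 t 4.375
```

View pics/scene3.png

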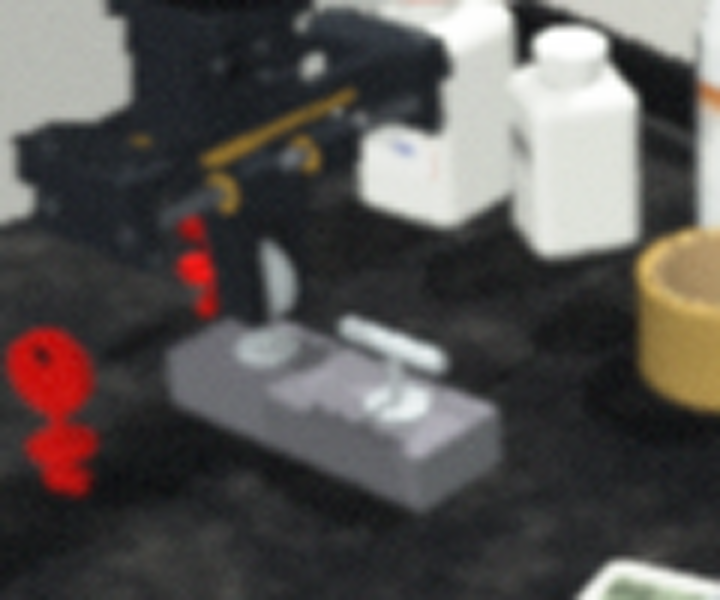

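Request:
{"name": "carry_out", "arguments": {"targets": [[[0, 0, 0], [0, 0, -6], 1], [[0, 0, 0], [0, 0, -10], 1], [[0, 0, 0], [0, 0, -12], 1], [[0, 0, 0], [0, 0, -12], 1], [[0, 0, 0], [0, 0, -15], 1], [[0, 0, 0], [0, 0, -20], 1], [[0, 0, 0], [0, 0, -20], 1], [[0, 0, 0], [0, 0, -15], 1], [[0, 0, 0], [0, 0, 0], 1]]}}

```text
time: 5.55
ee_pos: [0.5158, 0.2481, 0.1649]
tcp_rot: [0.002, 0.638, 0.77, 0.004]
contact_force: [1.1, -1.3, 0.1]
finger_gap: 0.086
```

Run:
```python
from h import *
err([.5154,.248,.16],10.7)
plan([.538,-.139,.16],7.2,10,1)
for n in ('scene',):
    f=arm.grab_frame(n); np.save(n+'1.npy',f,allow_pickle=True)
    save(cv2.resize(f['frame'][110:230,160:300],None,fx=5.5,fy=5.5,interpolation=cv2.INTER_CUBIC),n+'4.png')
```

```text
err mm [0.42 0.1  4.91] yaw 10.73 zax [ 0.0081  0.0026 -1.    ] J [2.410e-01 2.460e-01 1.687e+00 1.000e-03 1.201e+00 5.300e-02] F [ 1.13 -1.3   0.09] M [-0.054  0.095  0.042] gap 0.086 t 5.55
total shift mm [  22.2 -387.1   -4.9] turn deg [ 0.48 -0.07  3.53]
[[0.0008, -0.0001, 0.0062], [-38.4, -5.0, 0.4], 1]
[[0.0008, -0.0001, 0.0062], [-38.5, -4.8, 0.4], 1]
[[0.0008, -0.0001, 0.0062], [-38.5, -4.6, 0.4], 1]
[[0.0008, -0.0001, 0.0062], [-38.5, -4.3, 0.4], 1]
[[0.0008, -0.0001, 0.0062], [-38.6, -4.1, 0.4], 1]
[[0.0008, -0.0001, 0.0062], [-38.6, -3.8, 0.5], 1]
[[0.0008, -0.0001, 0.0062], [-38.6, -3.6, 0.5], 1]
[[0.0008, -0.0001, 0.0062], [-38.6, -3.4, 0.5], 1]
[[0.0008, -0.0001, 0.0062], [-38.6, -3.1, 0.5], 1]
[[0.0008, -0.0001, 0.0062], [-38.7, -2.9, 0.5], 1]
```

View pics/scene4.png

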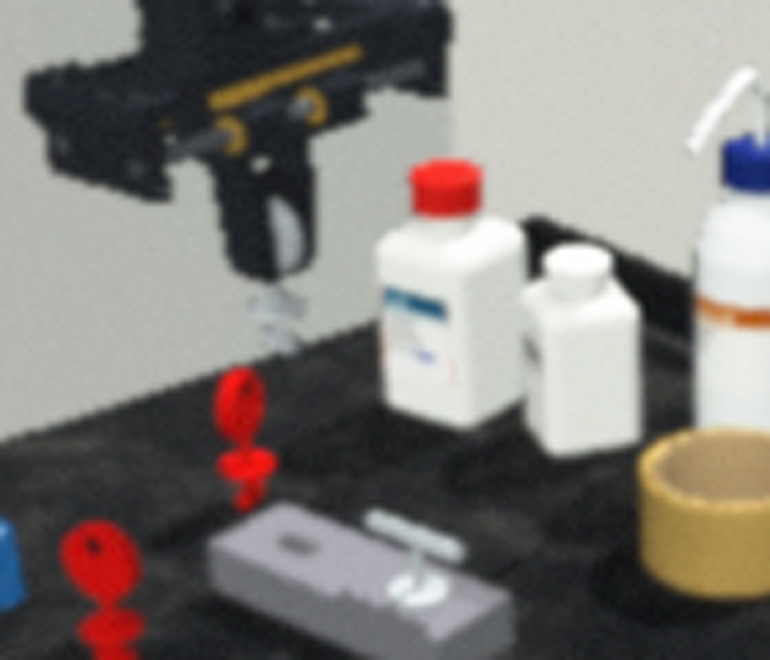

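The key is out and held upright. The empty pocket shows in the crop at (297,543).

Request:
{"name": "carry_out", "arguments": {"targets": [[[0.002, 0, 0.006], [-25, -3, 0.4], 1], [[0.001, 0, 0.006], [-38, -4.8, 0.4], 1], [[0.001, 0, 0.006], [-38, -4.6, 0.4], 1], [[0.001, 0, 0.006], [-38, -4.3, 0.4], 1], [[0.001, 0, 0.006], [-38, -4.1, 0.4], 1], [[0.001, 0, 0.006], [-38, -3.8, 0.4], 1], [[0, 0, 0.006], [-38, -3.6, 0.4], 1], [[0, 0, 0.006], [-38, -3.4, 0.5], 1], [[0, 0, 0.006], [-35, -3, 0.5], 1], [[0, 0, 0.006], [-25, -2, 0.5], 1]]}}

```text
time: 6.85
ee_pos: [0.5292, -0.1128, 0.1486]
tcp_rot: [-0.008, 0.66, 0.751, -0.004]
contact_force: [-0.1, -0.3, -0.5]
finger_gap: 0.091
```

Run:
```python
from h import *
err([.538,-.139,.14],7.2)
plan([.538,-.139,.14],7.2,3,1)
S=np.load('scene1.npy',allow_pickle=True).item()
print(px2w(S,[(297/5.5+160-.4,543/5.5+110-.4)],z=.026))
```

```text
err mm [-8.79 26.23  8.58] yaw 7.4 zax [-0.0167  0.0039 -0.9999] J [-0.427  0.217  1.759 -0.004  1.183 -0.555] F [-0.13 -0.26 -0.45] M [-0.027  0.081  0.017] gap 0.091 t 6.85
total shift mm [  8.8 -26.2  -8.6] turn deg [-0.92 -0.34  0.2 ]
[[-0.0054, -0.002, 0.0011], [-9.1, 1.8, 2.8], 1]
[[-0.0054, -0.002, 0.0011], [-9.1, 1.8, 2.8], 1]
[[-0.0054, -0.002, 0.0011], [-9.1, 1.8, 2.8], 1]
[[0.51277861 0.24764633 0.026     ]]
```

Request:
{"name": "carry_out", "arguments": {"targets": [[[-0.005, -0.002, 0.001], [-9, 1.8, 5], 1], [[-0.005, -0.002, 0.001], [-9, 1.8, 6], 1], [[-0.005, -0.002, 0.001], [-8, 1.8, 6], 1], [[0, 0, 0], [0, 0, 2], 1], [[0, 0, 0], [0, 0, 0], 1]]}}

```text
time: 7.48
ee_pos: [0.5366, -0.1375, 0.1253]
tcp_rot: [-0.002, 0.661, 0.75, -0.001]
contact_force: [-0.2, -0.4, -0.0]
finger_gap: 0.089
```

Run:
```python
from h import *
err([.538,-.139,.125],7.2)
plan([.538,-.139,.115],7.2,1,1)
for n in ('scene','top'):
    f=arm.grab_frame(n); np.save(n+'5.npy',f,allow_pickle=True)
    save(cv2.resize(f['frame'][170:290,270:400] if n=='scene' else f['frame'][160:280,270:410],None,fx=5,fy=5,interpolation=cv2.INTER_CUBIC),n+'5.png')
```

```text
err mm [-1.36  1.51  0.27] yaw 7.2 zax [-0.0044  0.0024 -1.    ] J [-0.465  0.267  1.75   0.     1.129 -0.591] F [-0.24 -0.38 -0.04] M [-0.127  0.021 -0.028] gap 0.089 t 7.475
total shift mm [  1.4  -1.5 -10.3] turn deg [-0.23 -0.17 -0.  ]
[[-0.004, -0.003, -0.0001], [-1.7, 1.2, 10.3], 1]
```

View pics/scene5.png

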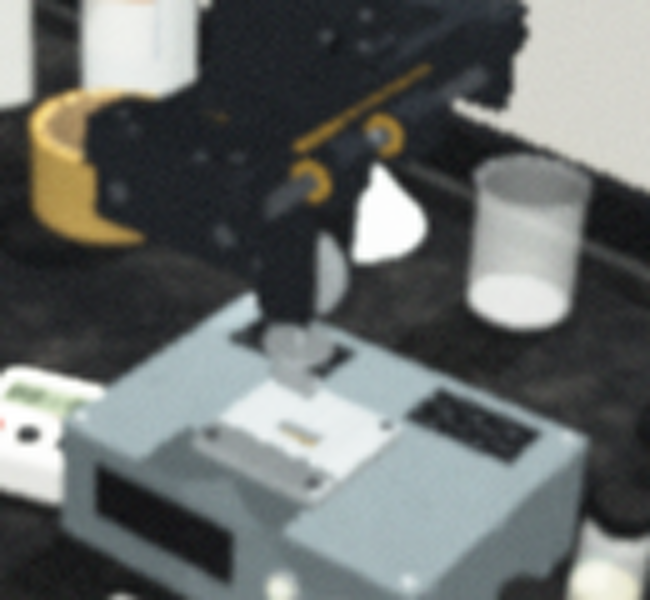

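View pics/top5.png

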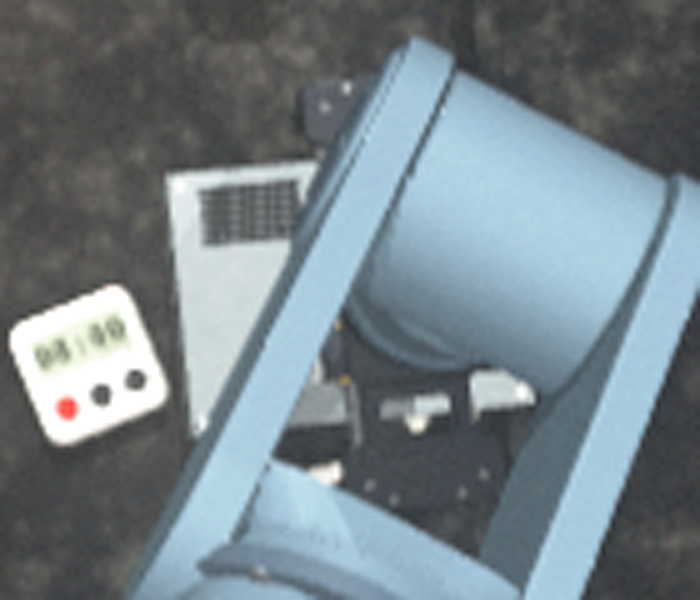

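Run:
```python
from h import *
S=np.load('scene5.npy',allow_pickle=True).item()
save(cv2.resize(S['frame'][230:275,310:366],None,fx=14,fy=13,interpolation=cv2.INTER_CUBIC),'sz5.png')
p=np.array([.5366,-.1375,.1253]); y=np.array([np.cos(np.radians(7.2)),np.sin(np.radians(7.2)),0]);x=np.array([-y[1],y[0],0])
b=p-[0,0,.0393]
c=[b+sx*.008*x+sy*.002*y for sx in(-1,1) for sy in (-1,1)]+[b+[0,0,.002]+sx*.009*x+sy*.003*y for sx in(-1,1) for sy in (-1,1)]
print((w2px(S,c)-[310,230]+.5)*[14,13])
h0=np.array([.538,-.139,.066])
print((w2px(S,[h0+sx*.010*x+sy*.004*y for sx in(-1,1) for sy in (-1,1)])-[310,230]+.5)*[14,13])
```

```text
[[311.29699522 261.4537447 ]
 [327.65232434 249.91284469]
 [218.23897471 222.26147055]
 [234.7101185  210.98310346]
 [313.85942045 255.90312178]
 [338.40810364 238.6002847 ]
 [208.99722201 211.82693129]
 [233.7418784  194.96677943]]
[[321.7766887  380.86858222]
 [354.01501205 357.27600694]
 [206.65572171 330.72171727]
 [239.17853677 307.79076519]]
```

View pics/sz5.png

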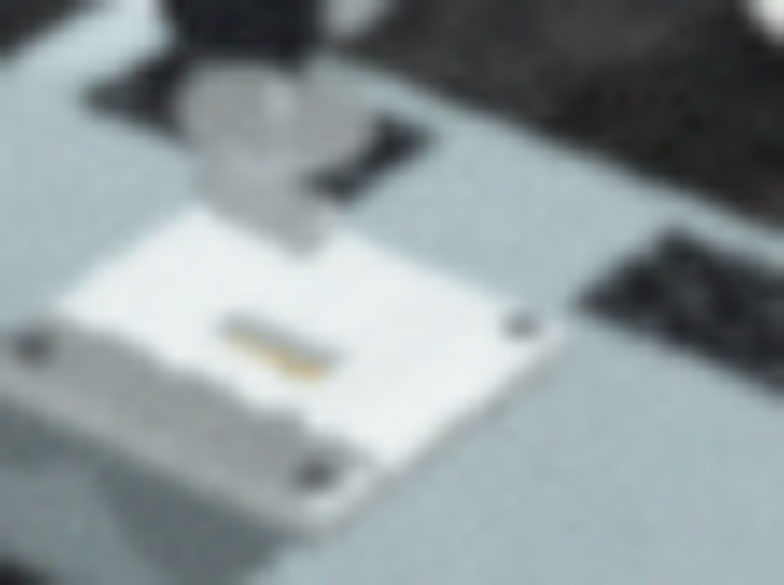

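Request:
{"name": "carry_out", "arguments": {"targets": [[[-0.004, -0.003, 0], [-2.5, 1.2, 5], 1], [[0, 0, 0], [0, 0, 6], 1], [[0, 0, 0], [0, 0, 3], 1], [[0, 0, 0], [0, 0, 0], 1]]}}

```text
time: 8.07
ee_pos: [0.5386, -0.1396, 0.111]
tcp_rot: [0.001, 0.661, 0.75, 0.0]
contact_force: [0.2, -0.7, -1.3]
finger_gap: 0.087
```

Run:
```python
from h import *
err([.538,-.14,.109],7.2)
plan([.538,-.14,.105],7.2,1,1)
```

```text
err mm [0.59 0.39 2.01] yaw 7.25 zax [ 1.4e-03 -8.0e-04 -1.0e+00] J [-0.467  0.288  1.757 -0.     1.095 -0.593] F [ 0.21 -0.7  -1.34] M [-0.021  0.064 -0.034] gap 0.087 t 8.075
total shift mm [-0.6 -0.4 -6. ] turn deg [0.07 0.06 0.05]
[[0.0012, 0.001, 0.0009], [-0.3, -0.6, 6.0], 1]
```

Request:
{"name": "carry_out", "arguments": {"targets": [[[0, 0, 0], [-0.3, -0.6, 4], 1], [[0, 0, 0], [0, 0, 2], 1], [[0, 0, 0], [0, 0, 2], 1]]}}

```text
time: 8.45
ee_pos: [0.5382, -0.1402, 0.1028]
tcp_rot: [0.001, 0.661, 0.75, 0.0]
contact_force: [-1.2, -0.5, 1.5]
finger_gap: 0.088
```

Request:
{"name": "carry_out", "arguments": {"targets": [[[0, 0, 0], [0, 0, 2], 1], [[0, 0, 0], [0, 0, 2], 1]]}}

```text
time: 8.7
ee_pos: [0.5382, -0.1399, 0.0985]
tcp_rot: [0.001, 0.661, 0.75, 0.0]
contact_force: [0.3, 0.2, -0.3]
finger_gap: 0.087
```

It's in the slot with no force, about 7 mm deep. Continuing gently.

Request:
{"name": "carry_out", "arguments": {"targets": [[[0, 0, 0], [0, 0, 2], 1], [[0, 0, 0], [0, 0, 2], 1]]}}

```text
time: 8.95
ee_pos: [0.5382, -0.1398, 0.0943]
tcp_rot: [0.001, 0.661, 0.75, 0.0]
contact_force: [-0.2, 2.1, -0.5]
finger_gap: 0.088
```

Request:
{"name": "carry_out", "arguments": {"targets": [[[0, 0, 0], [0, 0, 2], 1], [[0, 0, 0], [0, 0, 2], 1]]}}

```text
time: 9.2
ee_pos: [0.5382, -0.1398, 0.09]
tcp_rot: [0.001, 0.661, 0.75, 0.0]
contact_force: [-0.5, 0.2, 0.5]
finger_gap: 0.086
```

Run:
```python
from h import *
err([.538,-.14,.0853],7.2)
```

```text
err mm [0.22 0.24 4.7 ] yaw 7.24 zax [ 1.8e-03 -4.0e-04 -1.0e+00] J [-4.680e-01  3.190e-01  1.767e+00  1.000e-03  1.054e+00 -5.940e-01] F [-0.48  0.25  0.55] M [0.02  0.09  0.006] gap 0.086 t 9.2
```

Request:
{"name": "carry_out", "arguments": {"targets": [[[0, 0, 0], [0, 0, 2], 1], [[0, 0, 0], [0, 0, 1.5], 1]]}}

```text
time: 9.45
ee_pos: [0.5382, -0.1397, 0.0862]
tcp_rot: [0.001, 0.661, 0.75, 0.0]
contact_force: [-0.7, 0.8, 0.1]
finger_gap: 0.087
```

Request:
{"name": "carry_out", "arguments": {"targets": [[[0, 0, 0], [0, 0, 1], 1], [[0, 0, 0], [0, 0, 0.5], 1]]}}

```text
time: 9.7
ee_pos: [0.5382, -0.1398, 0.0851]
tcp_rot: [0.001, 0.661, 0.75, 0.0]
contact_force: [-3.3, 2.1, 7.5]
finger_gap: 0.088
```

Run:
```python
from h import *
err([.538,-.14,.0853],7.2)
f=arm.grab_frame('scene')
save(cv2.resize(f['frame'][210:285,295:385],None,fx=8,fy=8,interpolation=cv2.INTER_CUBIC),'scene6.png')
```

```text
err mm [ 0.2   0.21 -0.24] yaw 7.25 zax [ 1.5e-03 -4.0e-04 -1.0e+00] J [-0.468  0.327  1.769  0.     1.044 -0.594] F [-3.34  2.06  7.54] M [0.329 0.609 0.013] gap 0.088 t 9.7
```

View pics/scene6.png

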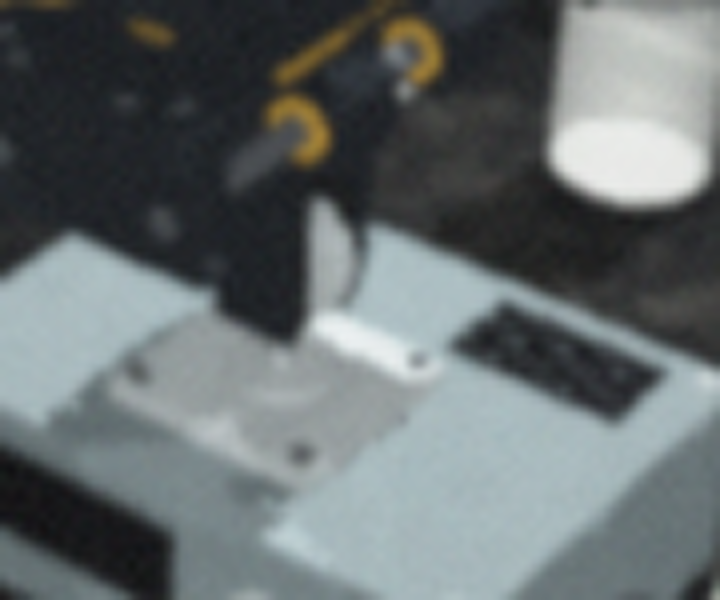

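The collar is at the expected height (0.0851 vs 0.0853), with a 7.5 N contact. Easing the press and turning.

Request:
{"name": "carry_out", "arguments": {"targets": [[[0, 0, 0], [0, 0, -0.4], 1], [[0, 0, 0.08], [0, 0, 0], 1], [[0, 0, 0.08], [0, 0, 0], 1], [[0, 0, 0.08], [0, 0, 0], 1]]}}

```text
time: 10.25
ee_pos: [0.5383, -0.1396, 0.0854]
tcp_rot: [0.001, 0.748, 0.663, 0.001]
contact_force: [-1.3, 0.4, 1.2]
finger_gap: 0.086
```

Run:
```python
from h import *
err([.538,-.14,.0853],7.2)
```

```text
err mm [0.29 0.41 0.13] yaw -6.89 zax [ 1.9e-03 -2.0e-04 -1.0e+00] J [-4.680e-01  3.260e-01  1.769e+00  1.000e-03  1.045e+00 -3.480e-01] F [-1.28  0.41  1.17] M [0.07  0.295 0.117] gap 0.086 t 10.25
```

Request:
{"name": "carry_out", "arguments": {"targets": [[[0, 0, 0.08], [0, 0, 0], 1], [[0, 0, 0.08], [0, 0, 0], 1], [[0, 0, 0.08], [0, 0, 0], 1], [[0, 0, 0.08], [0, 0, 0], 1]]}}

```text
time: 10.75
ee_pos: [0.5379, -0.1395, 0.0854]
tcp_rot: [0.0, 0.847, 0.531, 0.0]
contact_force: [-1.7, 1.5, 1.3]
finger_gap: 0.081
```

Run:
```python
from h import *
err([.538,-.14,.0853],7.2)
```

```text
err mm [-0.12  0.48  0.11] yaw -25.79 zax [ 8.e-04 -4.e-04 -1.e+00] J [-0.467  0.326  1.77   0.     1.045 -0.017] F [-1.65  1.47  1.3 ] M [0.136 0.281 0.057] gap 0.081 t 10.75
```

Request:
{"name": "carry_out", "arguments": {"targets": [[[0, 0, 0.08], [0, 0, 0], 1], [[0, 0, 0.08], [0, 0, 0], 1], [[0, 0, 0.08], [0, 0, 0], 1], [[0, 0, 0.08], [0, 0, 0], 1]]}}

```text
time: 11.25
ee_pos: [0.5375, -0.1393, 0.0854]
tcp_rot: [0.0, 0.923, 0.385, -0.0]
contact_force: [-1.2, 1.4, 1.7]
finger_gap: 0.086
```

Run:
```python
from h import *
err([.538,-.14,.0853],7.2)
```

```text
err mm [-0.46  0.66  0.13] yaw -44.69 zax [-0.e+00 -3.e-04 -1.e+00] J [-0.467  0.326  1.77  -0.     1.046  0.313] F [-1.16  1.37  1.68] M [0.172 0.26  0.07 ] gap 0.086 t 11.25
```

Request:
{"name": "carry_out", "arguments": {"targets": [[[0, 0, 0.08], [0, 0, 0], 1], [[0, 0, 0.08], [0, 0, 0], 1], [[0, 0, 0.08], [0, 0, 0], 1], [[0, 0, 0.08], [0, 0, 0], 1]]}}

```text
time: 11.75
ee_pos: [0.5373, -0.1391, 0.0854]
tcp_rot: [-0.0, 0.974, 0.228, -0.0]
contact_force: [-1.3, 0.8, 1.5]
finger_gap: 0.09
```

Run:
```python
from h import *
err([.538,-.14,.0853],7.2)
```

```text
err mm [-0.73  0.94  0.13] yaw -63.6 zax [-7.e-04  0.e+00 -1.e+00] J [-0.467  0.325  1.77  -0.     1.047  0.643] F [-1.33  0.83  1.54] M [0.192 0.326 0.051] gap 0.09 t 11.75
```

Request:
{"name": "carry_out", "arguments": {"targets": [[[0, 0, 0.04], [0, 0, 0], 1], [[0, 0, 0.03], [0, 0, 0], 1]]}}

```text
time: 12.0
ee_pos: [0.5372, -0.139, 0.0854]
tcp_rot: [-0.0, 0.981, 0.193, -0.0]
contact_force: [-0.4, 1.3, 1.8]
finger_gap: 0.091
```

Run:
```python
from h import *
err([.538,-.14,.0853],7.2)
```

```text
err mm [-0.76  1.04  0.15] yaw -67.76 zax [-8.e-04  1.e-04 -1.e+00] J [-0.467  0.325  1.77  -0.     1.047  0.716] F [-0.45  1.32  1.84] M [0.151 0.219 0.069] gap 0.091 t 12.0
```

Request:
{"name": "carry_out", "arguments": {"targets": [[[0, 0, 0.03], [0, 0, 0], 1], [[0, 0, 0.03], [0, 0, 0], 1]]}}

```text
time: 12.25
ee_pos: [0.5372, -0.1389, 0.0854]
tcp_rot: [-0.0, 0.987, 0.162, -0.0]
contact_force: [-0.6, 0.8, 1.1]
finger_gap: 0.09
```

Run:
```python
from h import *
err([.538,-.14,.0853],7.2)
```

```text
err mm [-0.81  1.11  0.11] yaw -71.37 zax [-9.e-04  2.e-04 -1.e+00] J [-0.467  0.325  1.77  -0.     1.047  0.779] F [-0.57  0.84  1.15] M [0.191 0.238 0.056] gap 0.09 t 12.25
```

Request:
{"name": "carry_out", "arguments": {"targets": [[[0, 0, 0.03], [0, 0, 0], 1]]}}

```text
time: 12.38
ee_pos: [0.5372, -0.1389, 0.0854]
tcp_rot: [-0.0, 0.989, 0.146, -0.0]
contact_force: [-1.3, 1.7, 0.4]
finger_gap: 0.087
```

Run:
```python
from h import *
err([.538,-.14,.0853],7.2)
```

```text
err mm [-0.81  1.15  0.14] yaw -73.2 zax [-1.e-03  2.e-04 -1.e+00] J [-0.467  0.325  1.77  -0.     1.047  0.811] F [-1.26  1.71  0.43] M [0.218 0.249 0.042] gap 0.087 t 12.375
```

Request:
{"name": "carry_out", "arguments": {"targets": [[[0, 0, 0.03], [0, 0, 0], 1]]}}

```text
time: 12.5
ee_pos: [0.5372, -0.1388, 0.0854]
tcp_rot: [-0.0, 0.991, 0.13, -0.0]
contact_force: [-0.9, 1.5, 0.6]
finger_gap: 0.086
```

Run:
```python
from h import *
err([.538,-.14,.0853],7.2)
```

```text
err mm [-0.83  1.16  0.13] yaw -75.04 zax [-1.e-03  3.e-04 -1.e+00] J [-0.467  0.325  1.77  -0.     1.047  0.843] F [-0.9   1.47  0.55] M [0.213 0.288 0.083] gap 0.086 t 12.5
```

Request:
{"name": "carry_out", "arguments": {"targets": [[[0, 0, 0.03], [0, 0, 0], 1]]}}

```text
time: 12.62
ee_pos: [0.5372, -0.1388, 0.0854]
tcp_rot: [-0.0, 0.993, 0.114, -0.0]
contact_force: [-0.1, 1.0, 1.3]
finger_gap: 0.089
```

Run:
```python
from h import *
err([.538,-.14,.0853],7.2)
```

```text
err mm [-0.83  1.16  0.14] yaw -76.87 zax [-1.e-03  2.e-04 -1.e+00] J [-0.467  0.325  1.77  -0.     1.047  0.875] F [-0.05  1.01  1.28] M [0.264 0.262 0.191] gap 0.089 t 12.625
```

Request:
{"name": "carry_out", "arguments": {"targets": [[[0, 0, 0.015], [0, 0, 0], 1]]}}

```text
time: 12.75
ee_pos: [0.5372, -0.1388, 0.0854]
tcp_rot: [-0.0, 0.994, 0.106, -0.001]
contact_force: [0.5, 1.4, 0.7]
finger_gap: 0.085
```

Run:
```python
from h import *
err([.538,-.14,.0853],7.2)
```

```text
err mm [-0.83  1.19  0.15] yaw -77.79 zax [-1.e-03  2.e-04 -1.e+00] J [-0.467  0.325  1.77  -0.     1.047  0.891] F [0.5  1.45 0.72] M [0.235 0.215 0.269] gap 0.085 t 12.75
```

Request:
{"name": "carry_out", "arguments": {"targets": [[[0, 0, 0.012], [0, 0, 0], 1]]}}

```text
time: 12.88
ee_pos: [0.5372, -0.1388, 0.0854]
tcp_rot: [-0.0, 0.995, 0.1, -0.0]
contact_force: [-0.8, 0.9, 1.3]
finger_gap: 0.089
```

Run:
```python
from h import *
err([.538,-.14,.0853],7.2)
```

```text
err mm [-0.81  1.19  0.14] yaw -78.51 zax [-1.e-03  2.e-04 -1.e+00] J [-0.467  0.325  1.77  -0.     1.047  0.904] F [-0.76  0.85  1.25] M [0.321 0.237 0.361] gap 0.089 t 12.875
```

The stop is reached (moment rises to 0.36 N m). Turning back.

Request:
{"name": "carry_out", "arguments": {"targets": [[[0, 0, -0.08], [0, 0, 0], 1], [[0, 0, -0.08], [0, 0, 0], 1], [[0, 0, -0.08], [0, 0, 0], 1], [[0, 0, -0.08], [0, 0, 0], 1], [[0, 0, -0.08], [0, 0, 0], 1], [[0, 0, -0.08], [0, 0, 0], 1]]}}

```text
time: 13.62
ee_pos: [0.5373, -0.1392, 0.0852]
tcp_rot: [-0.0, 0.941, 0.338, -0.0]
contact_force: [-0.7, 1.5, 0.9]
finger_gap: 0.087
```

Run:
```python
from h import *
err([.538,-.14,.0853],7.2)
```

```text
err mm [-0.7   0.85 -0.09] yaw -50.44 zax [-4.e-04  3.e-04 -1.e+00] J [-0.467  0.326  1.77   0.     1.046  0.413] F [-0.68  1.51  0.93] M [ 0.152  0.233 -0.115] gap 0.087 t 13.625
```

Request:
{"name": "carry_out", "arguments": {"targets": [[[0, 0, -0.08], [0, 0, 0], 1], [[0, 0, -0.08], [0, 0, 0], 1], [[0, 0, -0.08], [0, 0, 0], 1], [[0, 0, -0.08], [0, 0, 0], 1], [[0, 0, -0.08], [0, 0, 0], 1], [[0, 0, -0.08], [0, 0, 0], 1]]}}

```text
time: 14.38
ee_pos: [0.5377, -0.1395, 0.0852]
tcp_rot: [-0.0, 0.831, 0.557, 0.001]
contact_force: [0.3, 1.0, -0.4]
finger_gap: 0.09
```

Run:
```python
from h import *
err([.538,-.14,.0853],7.2)
```

```text
err mm [-0.26  0.46 -0.1 ] yaw -22.37 zax [ 1.e-03  7.e-04 -1.e+00] J [-4.680e-01  3.260e-01  1.770e+00  1.000e-03  1.045e+00 -7.800e-02] F [ 0.32  1.01 -0.37] M [ 0.178  0.147 -0.099] gap 0.09 t 14.375
```

Request:
{"name": "carry_out", "arguments": {"targets": [[[0, 0, -0.08], [0, 0, 0], 1], [[0, 0, -0.08], [0, 0, 0], 1], [[0, 0, -0.08], [0, 0, 0], 1], [[0, 0, -0.08], [0, 0, 0], 1], [[0, 0, -0.08], [0, 0, 0], 1], [[0, 0, -0.05], [0, 0, 0], 1]]}}

```text
time: 15.12
ee_pos: [0.5383, -0.1397, 0.0852]
tcp_rot: [0.0, 0.682, 0.731, 0.001]
contact_force: [-0.0, 1.6, 0.9]
finger_gap: 0.088
```

Run:
```python
from h import *
err([.538,-.14,.0853],7.2)
```

```text
err mm [ 0.27  0.32 -0.12] yaw 3.94 zax [ 0.0026  0.0015 -1.    ] J [-0.469  0.326  1.77   0.003  1.044 -0.539] F [-0.02  1.62  0.88] M [ 0.158  0.145 -0.102] gap 0.088 t 15.125
```

Request:
{"name": "carry_out", "arguments": {"targets": [[[0, 0, -0.03], [0, 0, 0], 1], [[0, 0, -0.03], [0, 0, 0], 1]]}}

```text
time: 15.38
ee_pos: [0.5383, -0.1397, 0.0852]
tcp_rot: [0.0, 0.66, 0.752, 0.002]
contact_force: [-0.8, 1.3, 1.0]
finger_gap: 0.087
```

Run:
```python
from h import *
err([.538,-.14,.0853],7.2)
```

```text
err mm [ 0.32  0.32 -0.12] yaw 7.45 zax [ 0.0028  0.0018 -1.    ] J [-0.469  0.326  1.769  0.003  1.044 -0.601] F [-0.75  1.32  1.02] M [ 0.297  0.142 -0.135] gap 0.087 t 15.375
```

Request:
{"name": "carry_out", "arguments": {"targets": [[[0, 0, -0.03], [0, 0, 0], 1], [[0, 0, -0.03], [0, 0, 0], 1], [[0, 0, -0.03], [0, 0, 0], 1]]}}

```text
time: 15.75
ee_pos: [0.5384, -0.1396, 0.0852]
tcp_rot: [0.001, 0.623, 0.782, 0.002]
contact_force: [0.8, 0.4, 1.6]
finger_gap: 0.092
```

Run:
```python
from h import *
err([.538,-.14,.0853],7.2)
```

```text
err mm [ 0.43  0.36 -0.11] yaw 12.9 zax [ 0.003   0.0018 -1.    ] J [-0.469  0.326  1.769  0.003  1.044 -0.696] F [0.82 0.45 1.56] M [ 0.184  0.106 -0.117] gap 0.092 t 15.75
```

Request:
{"name": "carry_out", "arguments": {"targets": [[[0, 0, -0.03], [0, 0, 0], 1]]}}

```text
time: 15.88
ee_pos: [0.5385, -0.1396, 0.0852]
tcp_rot: [0.001, 0.611, 0.792, 0.002]
contact_force: [-0.5, 3.3, 1.3]
finger_gap: 0.085
```

Run:
```python
from h import *
err([.538,-.14,.0853],7.2)
```

```text
err mm [ 0.45  0.36 -0.12] yaw 14.74 zax [ 0.0031  0.0019 -1.    ] J [-0.469  0.326  1.769  0.004  1.044 -0.728] F [-0.51  3.31  1.29] M [ 0.235  0.086 -0.099] gap 0.085 t 15.875
```

Request:
{"name": "carry_out", "arguments": {"targets": [[[0, 0, -0.03], [0, 0, 0], 1]]}}

```text
time: 16.0
ee_pos: [0.5385, -0.1396, 0.0852]
tcp_rot: [0.001, 0.598, 0.802, 0.002]
contact_force: [0.1, 2.3, 0.6]
finger_gap: 0.088
```

Run:
```python
from h import *
err([.538,-.14,.0853],7.2)
```

```text
err mm [ 0.48  0.37 -0.12] yaw 16.57 zax [ 0.0032  0.0019 -1.    ] J [-0.469  0.326  1.769  0.004  1.044 -0.76 ] F [0.1  2.3  0.64] M [ 0.275  0.078 -0.235] gap 0.088 t 16.0
```

Request:
{"name": "carry_out", "arguments": {"targets": [[[0, 0, -0.02], [0, 0, 0], 1]]}}

```text
time: 16.12
ee_pos: [0.5385, -0.1396, 0.0852]
tcp_rot: [0.001, 0.589, 0.808, 0.002]
contact_force: [-0.4, 1.8, 0.4]
finger_gap: 0.087
```

Run:
```python
from h import *
err([.538,-.14,.0853],7.2)
```

```text
err mm [ 0.49  0.4  -0.11] yaw 17.78 zax [ 0.0032  0.0021 -1.    ] J [-0.469  0.326  1.769  0.004  1.044 -0.781] F [-0.39  1.77  0.41] M [ 0.245  0.097 -0.314] gap 0.087 t 16.125
```

Home stop also felt (−0.31 N m). One small press, then centre the key within its play (yaw about 7°).

Request:
{"name": "carry_out", "arguments": {"targets": [[[0, 0, -0.01], [0, 0, 0], 1], [[0, 0, 0.06], [0, 0, 0], 1], [[0, 0, 0.06], [0, 0, 0], 1], [[0, 0, 0.06], [0, 0, 0], 1], [[0, 0, 0.01], [0, 0, 0], 1]]}}

```text
time: 16.75
ee_pos: [0.5388, -0.1398, 0.0852]
tcp_rot: [0.001, 0.66, 0.751, 0.002]
contact_force: [0.0, 2.0, 1.9]
finger_gap: 0.087
```

Run:
```python
from h import *
err([.538,-.14,.0853],7.2)
plan([.538,-.14,.0853],7.1,1,1)
```

```text
err mm [ 0.85  0.21 -0.08] yaw 7.35 zax [ 0.004   0.0013 -1.    ] J [-0.469  0.326  1.769  0.003  1.043 -0.599] F [0.02 1.98 1.9 ] M [ 0.2   -0.006  0.014] gap 0.087 t 16.75
total shift mm [-0.8 -0.2  0.1] turn deg [ 0.24 -0.05  0.25]
[[0.0041, -0.0008, 0.0043], [-0.1, -0.9, -0.1], 1]
```

Mz is about 0, so the key is free in its play. Drawing it straight up.

Request:
{"name": "carry_out", "arguments": {"targets": [[[0.002, 0, 0.002], [0, -0.4, -1], 1], [[0.001, 0, 0], [0, 0, -2], 1]]}}

```text
time: 17.0
ee_pos: [0.5379, -0.1399, 0.0879]
tcp_rot: [-0.0, 0.66, 0.751, 0.0]
contact_force: [0.1, 0.8, -0.8]
finger_gap: 0.09
```

Run:
```python
from h import *
err([.538,-.14,.0853],7.2)
```

```text
err mm [-0.07  0.15  2.56] yaw 7.35 zax [-3.e-04  1.e-03 -1.e+00] J [-4.680e-01  3.230e-01  1.767e+00  1.000e-03  1.052e+00 -5.970e-01] F [ 0.14  0.76 -0.77] M [0.147 0.124 0.026] gap 0.09 t 17.0
```

Request:
{"name": "carry_out", "arguments": {"targets": [[[0, 0, 0], [0, 0, -3], 1], [[0, 0, 0], [0, 0, -3], 1]]}}

```text
time: 17.25
ee_pos: [0.5378, -0.1399, 0.0941]
tcp_rot: [-0.001, 0.66, 0.751, 0.0]
contact_force: [-0.2, -0.1, -0.9]
finger_gap: 0.091
```

Request:
{"name": "carry_out", "arguments": {"targets": [[[0, 0, 0], [0, 0, -4], 1], [[0, 0, 0], [0, 0, -4], 1]]}}

```text
time: 17.5
ee_pos: [0.5378, -0.1401, 0.1028]
tcp_rot: [-0.0, 0.66, 0.751, 0.0]
contact_force: [0.5, 0.4, -1.0]
finger_gap: 0.09
```

Run:
```python
from h import *
err([.538,-.14,.0853],7.2)
```

```text
err mm [-0.16 -0.07 17.5 ] yaw 7.41 zax [-5.e-04  6.e-04 -1.e+00] J [-0.469  0.301  1.761  0.     1.081 -0.598] F [ 0.47  0.43 -0.98] M [0.036 0.048 0.031] gap 0.09 t 17.5
```

Free. Lifting on and going back to the block.

Request:
{"name": "carry_out", "arguments": {"targets": [[[0, 0, 0], [0, 0, -8], 1], [[0, 0, 0], [0, 0, -12], 1], [[0, 0, 0], [0, 0, -15], 1], [[0, 0, 0], [0, 0, -15], 1], [[0, 0, 0], [0, 0, -5], 1], [[0, 0, 0], [0, 0, 0], 1]]}}

```text
time: 18.25
ee_pos: [0.539, -0.141, 0.164]
tcp_rot: [0.002, 0.66, 0.751, 0.0]
contact_force: [0.1, 0.1, 0.3]
finger_gap: 0.089
```

Run:
```python
from h import *
err([.538,-.14,.0853],7.2)
plan([.5154,.248,.165],10.7,10,1)
f=arm.grab_frame('scene')
save(cv2.resize(f['frame'][130:290,270:400],None,fx=4.5,fy=3.7,interpolation=cv2.INTER_CUBIC),'scene7.png')
```

```text
err mm [ 1.01 -1.04 78.68] yaw 7.41 zax [ 0.0031 -0.0019 -1.    ] J [-0.469  0.218  1.723 -0.     1.197 -0.598] F [0.08 0.11 0.31] M [ 0.016  0.019 -0.009] gap 0.089 t 18.25
total shift mm [-23.6 389.    1. ] turn deg [ 0.16  0.13 -3.29]
[[0.0003, 0.0002, -0.0057], [38.9, 2.7, -0.2], 1]
[[0.0003, 0.0002, -0.0057], [38.9, 2.9, -0.2], 1]
[[0.0003, 0.0002, -0.0057], [38.8, 3.1, -0.2], 1]
[[0.0003, 0.0002, -0.0057], [38.8, 3.3, -0.2], 1]
[[0.0003, 0.0002, -0.0057], [38.8, 3.6, -0.1], 1]
[[0.0003, 0.0002, -0.0057], [38.8, 3.8, -0.1], 1]
[[0.0003, 0.0002, -0.0057], [38.8, 4.0, -0.1], 1]
[[0.0003, 0.0002, -0.0057], [38.7, 4.2, -0.1], 1]
[[0.0003, 0.0002, -0.0057], [38.7, 4.5, -0.1], 1]
[[0.0003, 0.0002, -0.0057], [38.7, 4.7, -0.1], 1]
```

View pics/scene7.png

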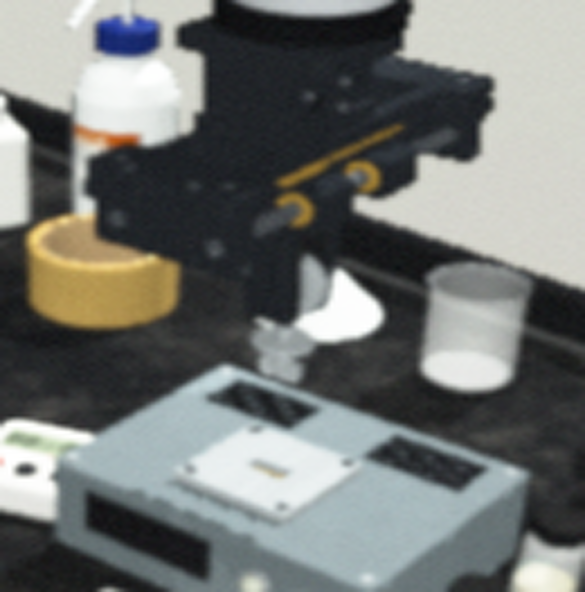

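Request:
{"name": "carry_out", "arguments": {"targets": [[[0, 0, -0.006], [25, 2, -0.5], 1], [[0, 0, -0.006], [38, 2.9, -0.5], 1], [[0, 0, -0.006], [38, 3.1, -0.5], 1], [[0, 0, -0.006], [38, 3.3, -0.5], 1], [[0, 0, -0.006], [38, 3.6, -0.5], 1], [[0, 0, -0.006], [38, 3.8, -0.5], 1], [[0, 0, -0.006], [38, 4, -0.5], 1], [[0, 0, -0.006], [38, 4.2, -0.5], 1], [[0, 0, -0.006], [35, 4.5, 0], 1], [[0, 0, -0.006], [25, 3, 0], 1]]}}

```text
time: 19.55
ee_pos: [0.514, 0.2202, 0.1605]
tcp_rot: [-0.003, 0.638, 0.77, -0.003]
contact_force: [0.7, -0.1, 0.2]
finger_gap: 0.091
```

Run:
```python
from h import *
err([.5154,.248,.13],10.7)
plan([.5154,.248,.13],10.7,3,1)
```

```text
err mm [ -1.43 -27.81  30.53] yaw 10.67 zax [-0.0082 -0.001  -1.    ] J [1.920e-01 2.340e-01 1.711e+00 1.000e-03 1.205e+00 6.000e-03] F [ 0.66 -0.1   0.16] M [-0.044  0.065  0.011] gap 0.091 t 19.55
total shift mm [  1.4  27.8 -30.5] turn deg [-0.47 -0.03 -0.03]
[[-0.0028, -0.0002, -0.0002], [9.0, 2.3, 10.2], 1]
[[-0.0028, -0.0002, -0.0002], [9.0, 2.2, 10.2], 1]
[[-0.0028, -0.0002, -0.0002], [9.0, 2.2, 10.2], 1]
```

Request:
{"name": "carry_out", "arguments": {"targets": [[[-0.003, 0, 0], [9, 2.3, 7], 1], [[-0.003, 0, 0], [9, 2.2, 10], 1], [[-0.003, 0, 0], [9, 2.2, 10], 1], [[0, 0, 0], [0, 0, 5], 1], [[0, 0, 0], [0, 0, 5], 1], [[0, 0, 0], [0, 0, 0], 1]]}}

```text
time: 20.3
ee_pos: [0.5142, 0.2478, 0.1182]
tcp_rot: [-0.001, 0.638, 0.77, -0.002]
contact_force: [-0.5, -0.7, -0.8]
finger_gap: 0.091
```

Run:
```python
from h import *
err([.5154,.248,.085],10.7)
plan([.5154,.248,.085],10.7,3,1)
f=arm.grab_frame('scene');np.save('scene8.npy',f,allow_pickle=True)
save(cv2.resize(f['frame'][160:240,175:275],None,fx=7.5,fy=7.5,interpolation=cv2.INTER_CUBIC),'scene8.png')
```

```text
err mm [-1.21 -0.21 33.19] yaw 10.65 zax [-0.0033 -0.0012 -1.    ] J [ 0.241  0.31   1.711 -0.     1.124  0.056] F [-0.52 -0.71 -0.84] M [-0.034  0.054  0.048] gap 0.091 t 20.3
total shift mm [  1.2   0.2 -33.2] turn deg [-0.2   0.03 -0.05]
[[-0.0012, 0.0002, -0.0003], [-0.0, 0.4, 11.1], 1]
[[-0.0012, 0.0002, -0.0003], [-0.0, 0.4, 11.1], 1]
[[-0.0012, 0.0002, -0.0003], [-0.0, 0.4, 11.1], 1]
```

View pics/scene8.png

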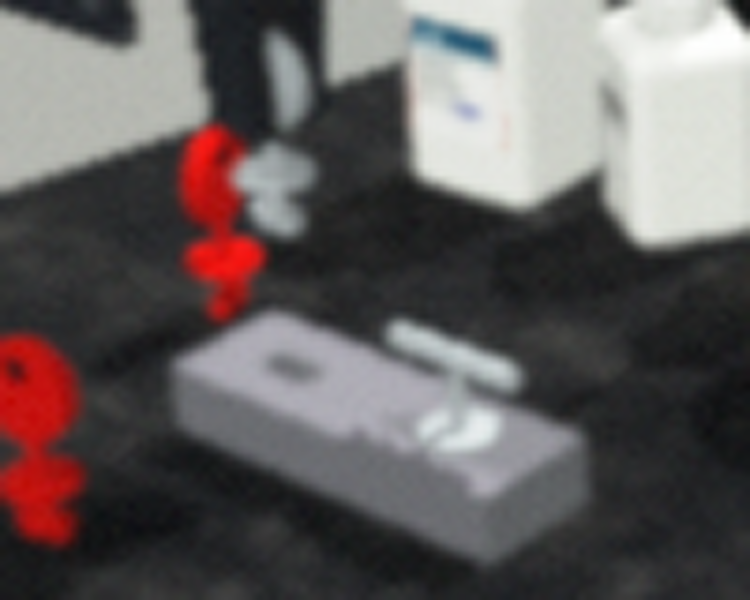

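Request:
{"name": "carry_out", "arguments": {"targets": [[[-0.002, 0, 0], [0, 0.6, 10], 1], [[-0.001, 0, 0], [0, 0, 12], 1], [[0, 0, 0], [0, 0, 12], 1], [[0, 0, 0], [0, 0, 8], 1], [[0, 0, 0], [0, 0, 2], 1], [[0, 0, 0], [0, 0, 0], 1]]}}

```text
time: 21.1
ee_pos: [0.5152, 0.2476, 0.0714]
tcp_rot: [0.0, 0.639, 0.77, -0.0]
contact_force: [-0.7, 0.8, 0.5]
finger_gap: 0.089
```

Run:
```python
from h import *
err([.5148,.248,.068],10.7)
plan([.5148,.248,.068],10.7,1,1)
f=arm.grab_frame('scene');np.save('scene8.npy',f,allow_pickle=True)
save(cv2.resize(f['frame'][180:230,185:250],None,fx=11,fy=11,interpolation=cv2.INTER_CUBIC),'scene9.png')
```

```text
err mm [ 0.39 -0.45  3.45] yaw 10.63 zax [ 6.e-04 -5.e-04 -1.e+00] J [ 2.410e-01  3.780e-01  1.732e+00 -1.000e-03  1.031e+00  5.600e-02] F [-0.74  0.82  0.45] M [-0.058  0.098 -0.066] gap 0.089 t 21.1
total shift mm [-0.4  0.4 -3.4] turn deg [ 0.03  0.03 -0.07]
[[0.0005, 0.0006, -0.0013], [0.5, -0.3, 3.4], 1]
```

View pics/scene9.png

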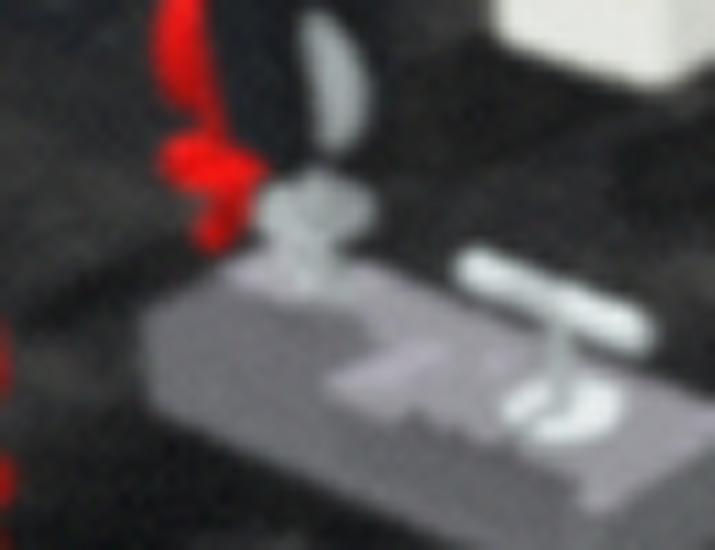

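The bit hangs over the pocket. Lowering gently, in 2 mm steps.

Request:
{"name": "carry_out", "arguments": {"targets": [[[0, 0, 0], [0.4, -0.4, 3], 1], [[0, 0, 0], [0, 0, 2], 1], [[0, 0, 0], [0, 0, 2], 1]]}}

```text
time: 21.52
ee_pos: [0.5155, 0.2482, 0.0652]
tcp_rot: [0.001, 0.639, 0.77, 0.001]
contact_force: [-0.1, 0.2, -0.6]
finger_gap: 0.089
```

Request:
{"name": "carry_out", "arguments": {"targets": [[[0, 0, 0], [0, 0, 2], 1], [[0, 0, 0], [0, 0, 2], 1]]}}

```text
time: 21.78
ee_pos: [0.5156, 0.2482, 0.061]
tcp_rot: [0.001, 0.639, 0.77, 0.001]
contact_force: [1.2, -0.3, -0.4]
finger_gap: 0.085
```

Request:
{"name": "carry_out", "arguments": {"targets": [[[0, 0, 0], [0, 0, 2], 1], [[0, 0, 0], [0, 0, 2], 1]]}}

```text
time: 22.02
ee_pos: [0.5156, 0.2482, 0.0567]
tcp_rot: [0.001, 0.639, 0.77, 0.001]
contact_force: [0.0, -0.7, -0.3]
finger_gap: 0.09
```

In the pocket, with no force.

Request:
{"name": "carry_out", "arguments": {"targets": [[[0, 0, 0], [0, 0, 2], 1], [[0, 0, 0], [0, 0, 2], 1], [[0, 0, 0], [0, 0, 2], 1]]}}

```text
time: 22.4
ee_pos: [0.5156, 0.2482, 0.0503]
tcp_rot: [0.001, 0.639, 0.77, 0.001]
contact_force: [-0.2, -0.8, 0.1]
finger_gap: 0.091
```

Request:
{"name": "carry_out", "arguments": {"targets": [[[0, 0, 0], [0, 0, 2], 1], [[0, 0, 0], [0, 0, 1], 1]]}}

```text
time: 22.65
ee_pos: [0.5156, 0.2482, 0.0469]
tcp_rot: [0.001, 0.639, 0.77, 0.001]
contact_force: [-0.4, -0.6, -0.7]
finger_gap: 0.09
```

Run:
```python
from h import *
err([.5154,.248,.0453],10.7)
```

```text
err mm [0.16 0.16 1.64] yaw 10.63 zax [ 2.7e-03  1.0e-04 -1.0e+00] J [ 2.420e-01  4.170e-01  1.739e+00 -1.000e-03  9.830e-01  5.600e-02] F [-0.41 -0.64 -0.67] M [-0.06   0.036  0.027] gap 0.09 t 22.65
```

Request:
{"name": "carry_out", "arguments": {"targets": [[[0, 0, 0], [0, 0, 1], 1], [[0, 0, 0], [0, 0, 0.7], 1]]}}

```text
time: 22.9
ee_pos: [0.5156, 0.2481, 0.0452]
tcp_rot: [0.001, 0.639, 0.77, 0.001]
contact_force: [-1.0, -1.2, 6.4]
finger_gap: 0.085
```

Run:
```python
from h import *
err([.5154,.248,.0453],10.7)
```

```text
err mm [ 0.22  0.14 -0.13] yaw 10.63 zax [ 2.7e-03  1.0e-04 -1.0e+00] J [ 2.420e-01  4.200e-01  1.739e+00 -1.000e-03  9.790e-01  5.600e-02] F [-0.98 -1.16  6.42] M [-0.185  0.228  0.021] gap 0.085 t 22.9
```

Seated: 6.4 N up at the same height as when it was taken. Releasing slowly.

Request:
{"name": "carry_out", "arguments": {"targets": [[[0, 0, 0], [0, 0, 0], 0.75], [[0, 0, 0], [0, 0, 0], 0.6], [[0, 0, 0], [0, 0, 0], 0.3], [[0, 0, 0], [0, 0, 0], 0], [[0, 0, 0], [0, 0, 0], -0.3], [[0, 0, 0], [0, 0, 0], -0.3]]}}

```text
time: 23.65
ee_pos: [0.5159, 0.2482, 0.0454]
tcp_rot: [0.001, 0.639, 0.77, 0.001]
contact_force: [-0.3, 0.1, 0.0]
finger_gap: 0.632
```

Run:
```python
from h import *
err([.5154,.248,.0453],10.7)
f=arm.grab_frame('scene')
save(cv2.resize(f['frame'][150:250,170:290],None,fx=6,fy=6,interpolation=cv2.INTER_CUBIC),'scene10.png')
```

```text
err mm [0.48 0.24 0.15] yaw 10.63 zax [ 3.4e-03  3.0e-04 -1.0e+00] J [ 2.420e-01  4.200e-01  1.739e+00 -1.000e-03  9.790e-01  5.600e-02] F [-0.27  0.1   0.03] M [-0.065  0.076  0.035] gap 0.632 t 23.65
```

View pics/scene10.png

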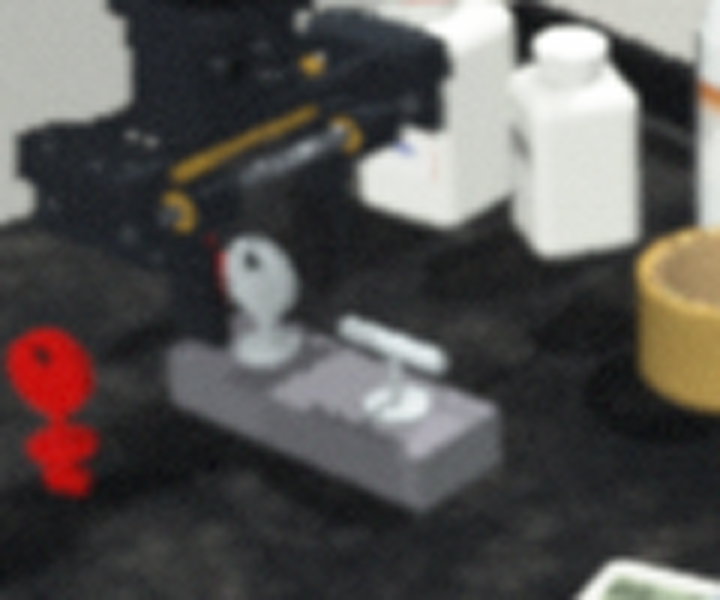

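The key stands seated and upright (bow at (260,280), collar on the block). Retracting up and clear.

Request:
{"name": "carry_out", "arguments": {"targets": [[[0, 0, 0], [0, 0, -8], -0.3], [[0, 0, 0], [0, 0, -15], -0.3], [[0, 0, 0], [0, 0, -20], -0.3], [[0, 0, 0], [0, 0, -25], -0.3], [[0, 0, 0], [0, 0, -25], -0.3], [[0, 0, 0], [0, 0, -25], -0.3], [[0, 0, 0], [0, 0, -20], -0.3], [[0, 0, 0], [25, 0, 0], -0.3], [[0, 0, 0], [35, 0, 0], -0.3], [[0, 0, 0], [35, 0, 0], -0.3]]}}

```text
time: 24.95
ee_pos: [0.5006, 0.3424, 0.2005]
tcp_rot: [0.005, 0.64, 0.768, 0.006]
contact_force: [0.9, 1.2, 0.5]
finger_gap: 0.65
```

Request:
{"name": "carry_out", "arguments": {"targets": [[[0, 0, 0], [25, 0, 0], -0.3], [[0, 0, 0], [0, 0, 0], -0.3], [[0, 0, 0], [0, 0, 0], -0.3], [[0, 0, 0], [0, 0, 0], -0.3]]}}

```text
time: 25.45
ee_pos: [0.4959, 0.3688, 0.2045]
tcp_rot: [0.006, 0.639, 0.769, 0.008]
contact_force: [-0.3, 1.1, 0.0]
finger_gap: 0.647
```

Run:
```python
from h import *
err([.5154,.248,.0453],10.7)
f=arm.grab_frame('scene'); save(f['frame'][100:350,120:450],'s11full.png')
a=cv2.resize(f['frame'][180:240,185:265],None,fx=5,fy=6,interpolation=cv2.INTER_CUBIC)
f=arm.grab_frame('top'); 
b=cv2.resize(f['frame'][200:260,160:240],None,fx=5,fy=6,interpolation=cv2.INTER_CUBIC)
save(np.hstack([a,b]),'s11.png')
T=np.load('top0.npy',allow_pickle=True).item()['frame']
d=cv2.absdiff(T,f['frame']).max(2); save(np.vstack([f['frame'][100:350,80:480],np.repeat(np.clip(d[100:350,80:480].astype(int)*2,0,255).astype(np.uint8)[...,None],3,2)]),'t11.png')
```

```text
err mm [-19.51 120.76 159.16] yaw 10.52 zax [ 0.0185  0.0048 -0.9998] J [ 0.45   0.293  1.542 -0.004  1.288  0.267] F [-0.35  1.11  0.05] M [-0.039  0.037 -0.001] gap 0.647 t 25.45
```

View pics/s11.png

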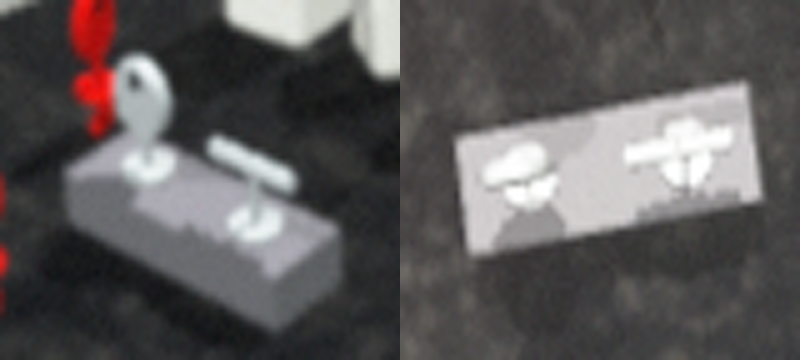

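View pics/t11.png

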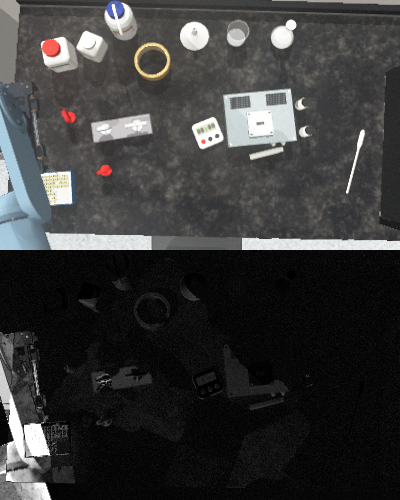

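The key is upright in its pocket and the T-key is in place. The before/after difference in the top view shows only shadows and the key's own slight shift. Handing in.

Run:
```python
from h import *
print(arm.sign_off())
```

```text
the job is handed in; nothing more can be done
None
```

The interlock has been reset and the round-bowed steel key is back in its own pocket, seated and upright. I handed the job in at about 25 s of the 72 s allowed.

- **Insertion:** The key went into the lock almost without force. The collar came to rest at the expected height with about 7.5 N.
- **Turning:** I turned it clockwise until the stop showed as a moment rising to 0.36 N m. I then turned it back until the home stop showed at about 0.31 N m, plus one small unmeasured nudge. The force limit at a stop is 0.5 N m.
- **Drawing out:** I centred the key in its play, and it came straight out with almost no load.
- **Return:** It seated in the pocket at the same height as when I took it, with about 6.4 N on the collar.

**Last checks:**
- The pictures show the key upright with its collar on the block, and the T-handled key in place.
- Comparing the top view before and after, I saw no other object displaced. The differences were shadows, the retracted arm and a slight shift of the key within its pocket play.
- The arm finished well clear of everything.
- I did not see the lock angle directly. That it is home rests on the stop I felt and on the key coming out freely.
- No check failed or disagreed.

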